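Hang the dye carrier on the bench rack and fill it

ROBOT

A 7-joint arm with a two-finger parallel gripper is mounted at the origin on the work surface. World frame = base frame: x ahead of the robot, y to its left, z up, the work surface at z = 0. Lengths are in m, angles in rad, forces in N, time in s.
With the tool pointing down it reaches from about 0.425 to 0.925 m from the base axis. Payload 6.8 kg.
Tool frame: the origin (TCP) lies between the finger pads; the fingertips stand finger_overhang ahead of it and the grasp point (between the pads) lies 6 mm ahead of it (finger_overhang is the distance from the TCP to the fingertips, in m); z points along the fingers, y is the line along which they close (so a half turn about z gives the same grasp; the last joint's range is limited). The gripper opens to 85 mm and grips with 20 to 120 N. Pads are 22 mm wide; open, the fingers measure 114 mm over their backs; the gripper's body (76 mm by 85 mm) begins 54 mm behind the grasp point. The pads swing forward as they close: fully open they stand 13 mm farther back than shut.
Start: joints at [1.209, 0.477, 0.022, 1.555, -0.011, 1.109, -0.083], TCP at [0.169, -0.653, 0.256] pointing down, gripper open.
Joint ranges: [-2.96, 2.96], [-0.34, 2.1], [-1.41, 1.46], [0.24, 2.44], [-1.37, 4.51], [0.17, 1.92], [-2.96, 2.96]. Speed limits (rad/s): [2.39, 2.39, 3.14, 3.14, 3.14, 3.14, 3.14].

INTERFACE

Orientations are given as a unit quaternion [w, x, y, z].
In Python, from station import * gives the robot as it stands.
- The arm moves only by the tool drive_tool, never from a script. Its argument "increments" is a list of rows, each an object of numbers: "claw": the finger opening in m, from 0 to 0.0854; "dx", "dy", "dz": the shift along the tool's x, y, z in m; "wx", "wy", "wz": the turn, a rotation vector about the tool's x, y, z in degrees. A call has 1 to 20 rows; each row shifts and turns the commanded pose from where the row before left it, along the tool's axes as they then stand; what a row does not reach is not made up. A row lasts 1/8 s, in which the tool goes at most 62.5 mm and 10.7 degrees, less where a joint would pass 70% of its speed; a pose out of reach is approached as far as the arm can. A call with a gripper value outside its range is refused whole. The fingers move at their own pace and stop on an object; "newtons" is the grip in N (left out, the last holds). Time passes only in rows, so rows that do not move let the fingers close. It gives the time, the measured TCP pose, the force, the opening and the grip force at its end, in the units of the state.
- get_obs(): the state, without advancing time (a new reading comes with each control period).
- read_camera(name): name is "scene" or "top" or "wrist"; returns (picture, depth): 384x512x3 uint8, red, green, blue; 384x512 float32, m along the optical axis (not along the pixel's ray), 0 where there is no reading.
- calibration(name): a dict with "intrinsics" (3x3 intrinsics, pixels), "k1" (the pictures are not rectified: a ray, as slopes to the right and down, at radius r is drawn at 1 + k1 r^2 times it, then the intrinsics apply), "R" (3x3) and "t" (3): a world point X has camera coordinates R X + t; the wrist camera has in their place "mount" (4x4, takes a point from camera to tool coordinates, whose origin is the TCP and whose axes are the flange's). Camera axes: x right, y down, z forward; pixel columns grow to the right and rows downward; lengths in m; the calibration is good to about 2 mm. A picture is of the moment at which its call begins: read the wrist's pose just before it. calibration takes no time and is no camera call.
- hand_in(): hands the job in; it is judged then, once.
The state is a dict: "t": time; "q": joint angles; "joint_vel": joint speeds; "joint_torque": joint torques, N m; "eef_pos": TCP position; "tool_rot": TCP orientation; "contact_force": force on the tool from outside, world axes, zero at the start; "torque": the same for the moment, N m; "gripper_width": opening from 0.0 (shut) to 1.0 (fully open); "grasp_force": force on a finger pad.
Only numpy, scipy, OpenCV 4.12 (cv2) and the standard library are available. Lean on these libraries where they do the work, as an engineer would, in place of code of your own. Each camera call takes 0.05 s, during which the arm holds its last target. There are 200 camera calls.

TASK

Hook the red bottle carrier's two tabs into the upper slots of the bench rack's uprights and push it down until it is fully home and the orange latch has sprung out over its rib. Only then stand every dye bottle on the bench upright in the hung carrier, one to a cell (any cell), and leave the wax tin, thread spool and beeswax block where they are.

Things in the scene. Friction and masses are not known exactly. Their poses are not given: they have to be found in the camera images.
- rack: Fixed rack: two grey slotted steel uprights, 40 wide, 165 high, 25 deep, at y -100 and 100, on a dark base plate (8 thick, x -5 to 115, y -140 to 140). Origin on the bench midway between them, in the plane of their front faces; x to the back (away from the robot at yaw 0), z up. A bar joins them behind, x 26 to 36, z 73 to 103, with a black latch housing (x 26 to 50, z 71 to 105).
- slots (a point): Midpoint of the lower edges of the two upper slots, in the front plane (rack x 0, y 0, z 116). Slots, one above the other in each upright at y -100 and 100: 18 wide, upper z 116 to 152, lower z 40 to 76, through a front web 5 thick; behind it the channel is hollow, 18 wide. Axes as the rack's.
- home (a point): Where the carrier's origin lies, axes parallel to the rack's, once locked in the upper slots: rack x -40, y 0, z 50. To get there: hold the carrier level 20 higher (z 70), slide it along rack x until its back plate meets the uprights, then push it 20 straight down until it stops.
- latch (a joint): Orange spring latch in the middle of the rack's bar: round nose 18 dia., 48 long along y, centre at rack x 10.5, z 90. Value in m along rack x: 0 = sprung out (rest), 0.009 = pushed fully back; spring about 7 N at 0, plus 0.8 N per mm. The carrier's rib pushes it back 1 to 3.5 mm while pressed down past it (some 3 to 8 N beyond its weight), then it springs out over the rib and locks the carrier.
- carrier: Loose red tray of six cells in a row, 322 long, about 0.45 kg. Origin on its underside at the middle of the row; x to its back (hook side), y along the row, z up. Floor 4 thick; front wall (x -34 to -30), ends and dividers 4 thick, up to z 35; cells 60 (x) by 49 (y) inside, centres at x 0, y +-26.5, +-79.5, +-132.5. Back plate x 30 to 40, 76 high, full length.
- tongue (a point): Grip tongue of the carrier, steel, on the middle of the back plate's top edge: x 30 to 40 (10 thick), 44 wide along y, z 76 to 106. This point is its middle: carrier x 35, y 0, z 91. Axes as the carrier's.
- tabs (a point): Midpoint of the two steel hook tabs on the carrier's rear face (carrier x 40, y 0, z 66; axes as the carrier's). Tabs at y -100 and 100, 8 wide: a stub, z 66 to 74, sticks out 13; its end, 6 thick, points down to z 52, leaving a 7 gap to the back plate. A round rib, 10 dia., 40 long along y, lies in the rear face at y 0, z 30 and sticks out 5.
- bottle0: dye bottle, squat, 43 dia., 82 tall: amber body with paper label, shoulder sloping in from z 30 to 40, white round cap 24 dia. from z 40 to 82; heavy base; stands upright; origin at the centre of its base, z up along the bottle; 0.08 to 0.17 kg. May be absent (None).
- bottle1: dye bottle, squat, 43 dia., 82 tall: amber body with paper label, shoulder sloping in from z 30 to 40, white round cap 24 dia. from z 40 to 82; heavy base; stands upright; origin at the centre of its base, z up along the bottle; 0.08 to 0.17 kg. May be absent (None).
- bottle2: dye bottle, squat, 43 dia., 82 tall: amber body with paper label, shoulder sloping in from z 30 to 40, white round cap 24 dia. from z 40 to 82; heavy base; stands upright; origin at the centre of its base, z up along the bottle; 0.08 to 0.17 kg. May be absent (None).
- bottle3: dye bottle, squat, 43 dia., 82 tall: amber body with paper label, shoulder sloping in from z 30 to 40, white round cap 24 dia. from z 40 to 82; heavy base; stands upright; origin at the centre of its base, z up along the bottle; 0.08 to 0.17 kg. May be absent (None).
- bottle4: dye bottle, squat, 43 dia., 82 tall: amber body with paper label, shoulder sloping in from z 30 to 40, white round cap 24 dia. from z 40 to 82; heavy base; stands upright; origin at the centre of its base, z up along the bottle; 0.08 to 0.17 kg. May be absent (None).
- bottle5: dye bottle, squat, 43 dia., 82 tall: amber body with paper label, shoulder sloping in from z 30 to 40, white round cap 24 dia. from z 40 to 82; heavy base; stands upright; origin at the centre of its base, z up along the bottle; 0.08 to 0.17 kg. May be absent (None).
- wax_tin: bystander: flat round brass-coloured tin 70 dia., 28 high, origin at the centre of its underside
- thread_spool: bystander: black thread spool 48 dia., 56 high, standing, origin at the centre of its underside
- beeswax: bystander: yellow block 60 x 40 x 25 high, origin at the centre of its underside
There are look-alikes about, which are no part of the job. Leave any green look-alike of the bottle1 alone. Leave any turquoise look-alike of the bottle5 alone.

How it is judged:
On the way:
1. the carrier is hooked in the upper slots, pushed home and latched while all bottles are still off it, on the bench (x of carrier in the frame of rack between -0.048 and -0.034 m and y of carrier in the frame of rack between -0.008 and 0.008 m and z of carrier in the frame of rack between 0.043 and 0.053 m and angle between carrier's own z axis and vertical below 0.1 rad and angle between the x axis of carrier and the x axis of rack, either way round below 0.1 rad and value of joint latch below 0.0015 m and height (world z) of each of bottle0, bottle1, bottle2, bottle3, bottle4, bottle5 below 0.035 m), for 0.3 s.
At the end, for the whole second after the job is handed in: Carrier locked in the upper slots: origin within 8 mm sideways, +3/-7 mm up, -8/+6 mm fore and aft of its locked place, upright and square within 0.1 rad, latch out (< 1.5 mm). Each bottle in its own cell, on its floor (within 5 mm), at most 0.15 rad off upright, at rest (x of carrier in the frame of rack between -0.048 and -0.034 m and y of carrier in the frame of rack between -0.008 and 0.008 m and z of carrier in the frame of rack between 0.043 and 0.053 m and angle between carrier's own z axis and vertical below 0.1 rad and angle between the x axis of carrier and the x axis of rack, either way round below 0.1 rad and value of joint latch below 0.0015 m and linear speed of each of carrier, bottle0, bottle1, bottle2, bottle3, bottle4, bottle5 below 0.03 m/s and x of bottle0 in the frame of carrier between -0.012 and 0.012 m and y of bottle0 in the frame of carrier between -0.159 and 0.159 m and z of bottle0 in the frame of carrier between 0 and 0.009 m and angle between each of bottle0, bottle1, bottle2, bottle3, bottle4, bottle5's own z axis and vertical below 0.15 rad and x of bottle1 in the frame of carrier between -0.012 and 0.012 m and y of bottle1 in the frame of carrier between -0.159 and 0.159 m and z of bottle1 in the frame of carrier between 0 and 0.009 m and x of bottle2 in the frame of carrier between -0.012 and 0.012 m and y of bottle2 in the frame of carrier between -0.159 and 0.159 m and z of bottle2 in the frame of carrier between 0 and 0.009 m and x of bottle3 in the frame of carrier between -0.012 and 0.012 m and y of bottle3 in the frame of carrier between -0.159 and 0.159 m and z of bottle3 in the frame of carrier between 0 and 0.009 m and x of bottle4 in the frame of carrier between -0.012 and 0.012 m and y of bottle4 in the frame of carrier between -0.159 and 0.159 m and z of bottle4 in the frame of carrier between 0 and 0.009 m and x of bottle5 in the frame of carrier between -0.012 and 0.012 m and y of bottle5 in the frame of carrier between -0.159 and 0.159 m and z of bottle5 in the frame of carrier between 0 and 0.009 m); the robot touches nothing.
It fails at once if a bystander (wax tin, thread spool or beeswax) is moved more than 2 cm (distance of any of wax_tin, thread_spool, beeswax from where it was at the start of the episode above 0.02 m).
Of bottle0, bottle1, bottle2, bottle3, bottle4, bottle5 only 4 to 6 are there at a start; the rules pass over those that are not, and their reading is None.
At some moment in a run one of bottle0, bottle1, bottle2, bottle3, bottle4, bottle5 may be knocked a few centimetres aside while the robot is not near it.
It also fails if it takes over 210 s, if anything falls off the work surface, if the arm or the gripper's body presses on something with over 40 N, if the wrist force passes 120 N, or if a joint passes its speed limit or range.

## Working session

There is one attempt and no reset: what is moved stays moved. The work goes in short steps, Python scripts to look and compute and a tool call to move; the robot and the scene stay as the last step left them, time stands still between calls to the robot, and variables do not carry over. Pictures are saved under pics/ and viewed, at most 14 in all, crops included, and the job is handed in when it is done.

Besides the shell and the picture viewer there is one more tool, called as a command line: name --argument value ..., lists and objects as JSON in quotes. drive_tool: Moves the arm, as the interface text tells. Its arguments: {"type":"object","properties":{"increments":{"type":"array","items":{"type":"object","properties":{"claw":{"type":"number"},"dx":{"type":"number"},"dy":{"type":"number"},"dz":{"type":"number"},"wx":{"type":"number"},"wy":{"type":"number"},"wz":{"type":"number"}}}},"newtons":{"type":"number"}},"required":["increments"]}

```bash
ls; mkdir -p pics
cat > h.py <<'E'
from station import *
import numpy as np, cv2
from scipy.spatial.transform import Rotation as R_
def snap(name):
    o=get_obs(); p,d=read_camera(name); c=calibration(name)
    K=np.array(c["intrinsics"]); 
    if name=="wrist":
        q=o["tool_rot"]; T=np.eye(4); T[:3,:3]=R_.from_quat([q[1],q[2],q[3],q[0]]).as_matrix(); T[:3,3]=o["eef_pos"]
        M=T@np.array(c["mount"])
    else:
        M=np.eye(4); R=np.array(c["R"]); M[:3,:3]=R.T; M[:3,3]=-R.T@np.array(c["t"])
    v,u=np.mgrid[:384,:512]
    D=np.array([c["k1"],0,0,0,0.])
    n=cv2.undistortPoints(np.stack([u,v],-1).reshape(-1,1,2).astype(float),K,D).reshape(384,512,2)
    P=np.concatenate([n,np.ones((384,512,1))],-1)*d[...,None]
    W=P@M[:3,:3].T+M[:3,3]; W[d==0]=np.nan
    np.savez(f"{name}.npz",p=p,W=W,n=n,M=M)
    return p,W,n,M
def save(p,f,box=None,k=1):
    if box: x0,y0,x1,y1=box; p=p[y0:y1,x0:x1]
    cv2.imwrite(f"pics/{f}",cv2.resize(p[...,::-1],None,fx=k,fy=k,interpolation=cv2.INTER_CUBIC))
E
python3 - <<'E'
from h import *
o=get_obs(); print(o)
for n in("top","scene"):
    p,W,_,M=snap(n); save(p,n+"0.png",k=1.5); print(n,M)
E
```

```text
pics
{'t': 0.0, 'q': array([ 1.20889315,  0.47778326,  0.02235608,  1.55643701, -0.01150457,
        1.10929746, -0.08312246]), 'joint_vel': array([-1.33396661e-03, -9.61312077e-05,  5.14659847e-04, -4.91307410e-04,
        6.94411398e-04,  1.94565966e-04, -3.03672678e-03]), 'joint_torque': array([-2.17660358e-04, -5.96451259e+01,  1.60761539e+00, -2.81202632e+01,
        1.23947219e-02,  9.42163635e-03, -2.85760552e-05]), 'eef_pos': array([ 0.16932975, -0.65285991,  0.25534338]), 'tool_rot': array([-8.79921930e-04,  9.91959487e-01,  1.26552637e-01, -1.80994271e-04]), 'contact_force': array([-0.00165885,  0.18950541,  0.50934869]), 'torque': array([ 0.00552454,  0.04494187, -0.01347214]), 'grasp_force': 0.0, 'gripper_width': 0.9994792139916604}
top [[-0.00261549 -0.99561062  0.09355559  0.48276136]
 [-0.99949167  0.00557534  0.03138989 -0.04548033]
 [-0.03177372 -0.09342593 -0.9951191   1.22147285]
 [ 0.          0.          0.          1.        ]]
scene [[-0.260618    0.73630932 -0.62444122  1.32390983]
 [ 0.96541889  0.19428414 -0.17383912  0.18666413]
 [-0.00668034 -0.64815296 -0.76148087  1.03927533]
 [ 0.          0.          0.          1.        ]]
```

View pics/top0.png

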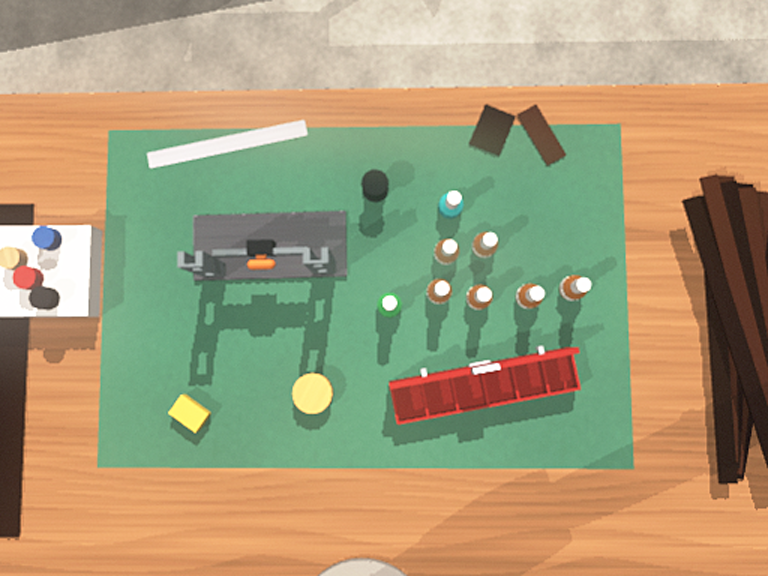

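View pics/scene0.png

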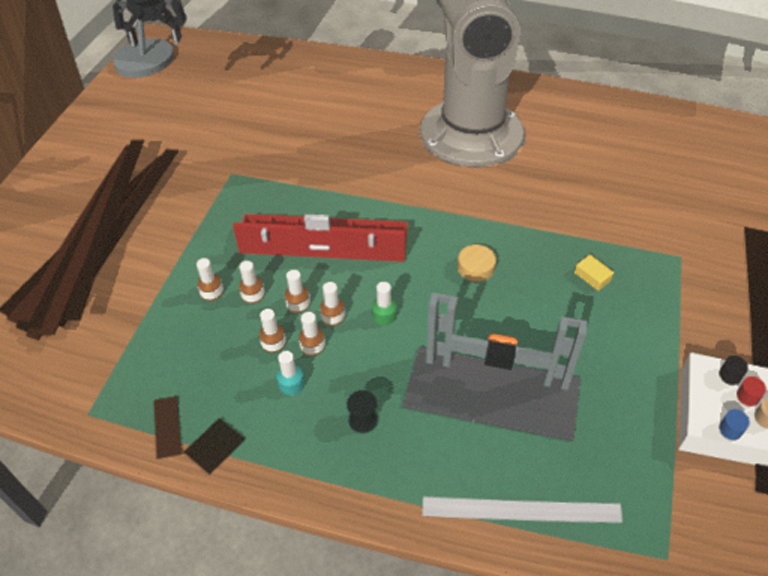

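The pictures show six amber bottles with white caps, in top0 at (447,247), (486,241), (439,290), (480,295), (532,294) and (577,286). The look-alikes are the green one at (389,302) and the turquoise one at (452,202); both stay put. The red carrier is at (485,385) with its hook side toward the rack, and the rack is at (260,250) with the orange latch. The tin, the block and the spool are in the clear.

Run:
```python
from h import *
f=np.load("top.npz"); p=f["p"].astype(int); W=f["W"]
save(f["p"],"crop1.png",(250,120,410,290),4.0*0.85)
r,g,b=p[...,0],p[...,1],p[...,2]; z=W[...,2]
white=(p.min(-1)>170)&(z>0.06)&(z<0.1)
n,l,s,c=cv2.connectedComponentsWithStats(white.astype(np.uint8))
for i in range(1,n):
    if s[i,4]>15:
        m=l==i; t=m&(z>np.nanpercentile(z[m],50)-.004); print("white",c[i].round(),s[i,4],W[t].mean(0).round(4),np.median(z[m]).round(3))
# rack: upright tops
m=(z>0.15)&(z<0.18)
n,l,s,c=cv2.connectedComponentsWithStats(m.astype(np.uint8))
for i in range(1,n):
    if s[i,4]>5:
        w=W[l==i]; print("up",c[i].round(),s[i,4],w.mean(0).round(4),w.min(0).round(4),w.max(0).round(4))
red=(r>90)&(g<70)&(b<80)&(z>0.068)&(z<0.085)
w=W[red]; (cx,cy),sz,a=cv2.minAreaRect((w[:,:2]*1000).astype(np.float32)); print("plate",red.sum(),cx,cy,sz,a,w[:,2].mean())
t=(z>0.095)&(z<0.12)&(np.abs(W[...,1]-cy/1000)<.1)&(np.abs(W[...,0]-cx/1000)<.05)
w=W[t]; print("tongue",len(w),w.mean(0),cv2.minAreaRect((w[:,:2]*1000).astype(np.float32)))
dark=(np.abs(z-.008)<.005)&(p.max(-1)<110)&(W[...,1]>0)&(W[...,1]<.5)&(p.max(-1)-p.min(-1)<15)&(W[...,0]>.4)
n,l,s,c=cv2.connectedComponentsWithStats(dark.astype(np.uint8)); i=1+np.argmax(s[1:,4]); w=W[l==i]; print("base",s[i],cv2.minAreaRect((w[:,:2]*1000).astype(np.float32)))
o=(r>180)&(g>80)&(g<170)&(b<70)&(z>.07)&(z<.11); w=W[o]; print("latch",w.mean(0),w.min(0),w.max(0), len(w))
br=(r>100)&(g<120)&(b<60)&(z<.045)&(z>0.0)&(r-g>50)
for nm,m in(("tin/wax",(r>180)&(g>150)&(b<120)&(z>.015)&(z<.04)),("spool",(z>.045)&(z<.065)&(p.max(-1)<60)&(W[...,0]>.5))):
    n,l,s,c=cv2.connectedComponentsWithStats(m.astype(np.uint8))
    for i in range(1,n):
        if s[i,4]>40: w=W[l==i]; print(nm,w.mean(0).round(3),w.min(0).round(3),w.max(0).round(3))
```

```text
white [302. 131.] 71 [ 0.7378 -0.1581  0.0837] 0.084
white [326. 159.] 69 [ 0.6652 -0.218   0.0841] 0.084
white [299. 164.] 70 [ 0.6535 -0.1496  0.0837] 0.083
white [  7. 171.] 54 [0.6389 0.6063 0.0821] 0.081
white [388. 189.] 73 [ 0.5878 -0.3722  0.083 ] 0.083
white [294. 192.] 69 [ 0.5831 -0.1361  0.0836] 0.083
white [322. 196.] 70 [ 0.5723 -0.206   0.0836] 0.083
white [357. 195.] 75 [ 0.5735 -0.2943  0.0836] 0.083
white [259. 201.] 72 [ 0.559  -0.0472  0.0842] 0.084
white [360. 233.] 18 [ 0.4784 -0.3009  0.0753] 0.075
white [282. 248.] 19 [ 0.4414 -0.1044  0.0756] 0.075
up [210. 170.] 139 [0.6269 0.0685 0.1651] [0.6158 0.0489 0.1527] [0.642  0.0899 0.1723]
up [127. 172.] 154 [0.6232 0.2662 0.1646] [0.6116 0.2483 0.1502] [0.6369 0.2858 0.1718]
plate 115 449.82623291015625 -205.309814453125 (9.920930862426758, 316.5174560546875) 10.503971099853516 0.07717110427285746
tongue 80 [ 0.44939261 -0.2040722   0.10676695] ((449.1967468261719, -204.26268005371094), (9.993579864501953, 43.617393493652344), 10.143027305603027)
base [166 143  53  21 434] ((699.3043823242188, 133.88226318359375), (139.7217254638672, 55.117610931396484), 82.264404296875)
latch [0.61443066 0.14206239 0.09538764] [ 0.42601247 -0.36275054  0.07523117] [0.63822744 0.18690449 0.1019858 ] 33
tin/wax [0.37  0.305 0.026] [0.338 0.27  0.016] [0.4   0.34  0.034]
spool [ 0.616 -0.606  0.048] [ 0.502 -0.651  0.045] [ 0.742 -0.561  0.053]
```

View pics/crop1.png

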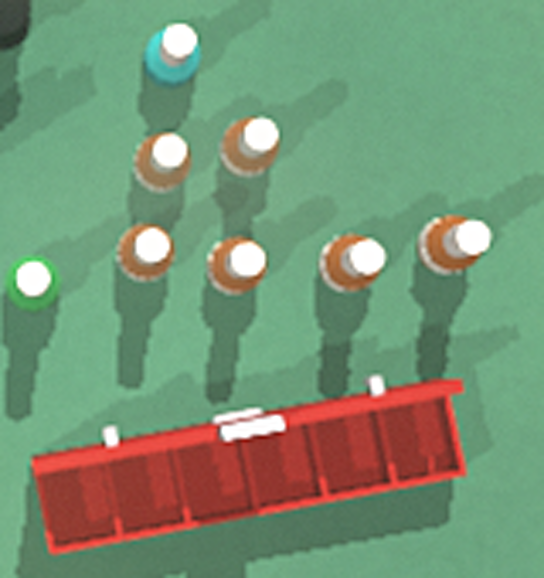

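Six amber bottles are confirmed as the targets. Next I move above the tongue for a wrist look.

drive_tool --increments '[{"dx": 0.0383, "dy": -0.0365}, {"dx": 0.0383, "dy": -0.0365}, {"dx": 0.0383, "dy": -0.0365}, {"dx": 0.0383, "dy": -0.0365}, {"dx": 0.0383, "dy": -0.0365}, {"dx": 0.0383, "dy": -0.0365}, {"dx": 0.0383, "dy": -0.0365}, {"dx": 0.0383, "dy": -0.0365}, {"dx": 0.0383, "dy": -0.0365}, {"dx": 0.0383, "dy": -0.0365}, {"wz": -8.6}, {"wz": -8.6}, {"wz": -8.6}, {"wz": -8.6}, {"wz": -8.6}, {"wz": -8.6}, {"wz": -8.6}, {"wz": -8.6}, {"wz": -8.6}, {"wz": -8.6}]'

```text
schema error: expected keys claw, dx, dy, dz, wx, wy, wz
```

```bash
cat >> h.py <<'E'
def go(x,y,z,yaw=None):
    "moves in tool axes (tool x yaw in deg); shift given BEFORE the turn"
    o=get_obs(); q=o["tool_rot"]; R=R_.from_quat([q[1],q[2],q[3],q[0]])
    d=R.inv().apply(np.array([x,y,z])-o["eef_pos"]); X=R.as_matrix()
    cy=np.degrees(np.arctan2(X[1,0],X[0,0]))
    tilt=np.degrees(X[:2,2])
    print("at",o["eef_pos"].round(4),"yaw",cy.round(2),"tilt",tilt.round(2),"shift",d.round(4),"|",np.linalg.norm(d).round(3),"wz",None if yaw is None else round(-(yaw-cy),2),"q7",o["q"][6].round(2),"t",round(o["t"],1))
E
python3 - <<'E'
from h import *
import station
print([n for n in dir(station) if n[0]!='_'], getattr(station,'finger_overhang',None))
go(.4493,-.2042,.25,100.4)
p,W,n,M=snap("wrist"); save(p,"w1.png",k=1.2)
print("cam",M[:3,3],M[:3,2]); 
z=W[...,2]; print(np.nanmin(z),np.nanmax(z))
t=(z>.09)&(z<.12)&(np.hypot(W[...,0]-.449,W[...,1]+.204)<.05); w=W[t]; print(len(w),w.mean(0) if len(w) else 0, cv2.minAreaRect((w[:,:2]*1000).astype(np.float32)) if len(w) else 0)
E
```

```text
['PlanningError', 'calibration', 'finger_overhang', 'get_obs', 'hand_in', 'read_camera'] 0.025
at [ 0.1693 -0.6529  0.2555] yaw 14.54 tilt [-0.03  0.09] shift [ 0.3836 -0.3641  0.006 ] | 0.529 wz -85.86 q7 -0.08 t 0.1
cam [ 0.23874501 -0.63413696  0.37299997] [-0.27228686 -0.06980892 -0.95968046]
-0.7567384721710135 0.3327599664435751
0 0 0
```

View pics/w1.png

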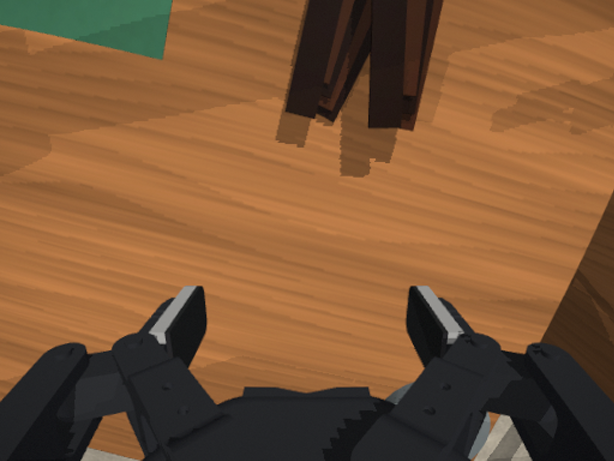

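The wrist view showed bare bench because the move was refused: every row needs all seven keys.

drive_tool --increments '[{"dx": 0.0383, "dy": -0.0365, "dz": 0, "wx": 0, "wy": 0, "wz": 0, "claw": 0.085}, {"dx": 0.0383, "dy": -0.0365, "dz": 0, "wx": 0, "wy": 0, "wz": 0, "claw": 0.085}, {"dx": 0.0383, "dy": -0.0365, "dz": 0, "wx": 0, "wy": 0, "wz": 0, "claw": 0.085}, {"dx": 0.0383, "dy": -0.0365, "dz": 0, "wx": 0, "wy": 0, "wz": 0, "claw": 0.085}, {"dx": 0.0383, "dy": -0.0365, "dz": 0, "wx": 0, "wy": 0, "wz": 0, "claw": 0.085}, {"dx": 0.0383, "dy": -0.0365, "dz": 0, "wx": 0, "wy": 0, "wz": 0, "claw": 0.085}, {"dx": 0.0383, "dy": -0.0365, "dz": 0, "wx": 0, "wy": 0, "wz": 0, "claw": 0.085}, {"dx": 0.0383, "dy": -0.0365, "dz": 0, "wx": 0, "wy": 0, "wz": 0, "claw": 0.085}, {"dx": 0.0383, "dy": -0.0365, "dz": 0, "wx": 0, "wy": 0, "wz": 0, "claw": 0.085}, {"dx": 0.0383, "dy": -0.0365, "dz": 0, "wx": 0, "wy": 0, "wz": 0, "claw": 0.085}, {"dx": 0, "dy": 0, "dz": 0, "wx": 0, "wy": 0, "wz": -8.6, "claw": 0.085}, {"dx": 0, "dy": 0, "dz": 0, "wx": 0, "wy": 0, "wz": -8.6, "claw": 0.085}, {"dx": 0, "dy": 0, "dz": 0, "wx": 0, "wy": 0, "wz": -8.6, "claw": 0.085}, {"dx": 0, "dy": 0, "dz": 0, "wx": 0, "wy": 0, "wz": -8.6, "claw": 0.085}, {"dx": 0, "dy": 0, "dz": 0, "wx": 0, "wy": 0, "wz": -8.6, "claw": 0.085}, {"dx": 0, "dy": 0, "dz": 0, "wx": 0, "wy": 0, "wz": -8.6, "claw": 0.085}, {"dx": 0, "dy": 0, "dz": 0, "wx": 0, "wy": 0, "wz": -8.6, "claw": 0.085}, {"dx": 0, "dy": 0, "dz": 0, "wx": 0, "wy": 0, "wz": -8.6, "claw": 0.085}, {"dx": 0, "dy": 0, "dz": 0, "wx": 0, "wy": 0, "wz": -8.6, "claw": 0.085}, {"dx": 0, "dy": 0, "dz": 0, "wx": 0, "wy": 0, "wz": -8.6, "claw": 0.085}]'

```text
t: 2.65
eef_pos: [0.4484, -0.2039, 0.2561]
tool_rot: [-0.0, 0.637, 0.771, -0.0]
contact_force: [0.9, -0.1, -0.3]
gripper_width: 0.99
grasp_force: 0.0
```

```bash
cat > t.py <<'E'
from h import *
go(.4493,-.2042,.25,100.4)
p,W,n,M=snap("wrist"); save(p,"w2.png",k=1.2)
z=W[...,2]
t=(z>.095)&(z<.12)&(np.hypot(W[...,0]-.449,W[...,1]+.204)<.05); w=W[t]; v,u=np.nonzero(t); print(len(w),u.mean(),v.mean(),w.mean(0), cv2.minAreaRect((w[:,:2]*1000).astype(np.float32)))
E
python3 t.py
```

```text
at [ 0.4484 -0.2039  0.2561] yaw 100.82 tilt [-0.03  0.  ] shift [-0.0005  0.0009  0.0061] | 0.006 wz 0.42 q7 0.38 t 2.6
457 253.47702407002188 185.64770240700219 [ 0.44757129 -0.204832    0.10578477] ((447.82452392578125, -206.14071655273438), (8.933627128601074, 43.880035400390625), 10.824346542358398)
```

View pics/w2.png

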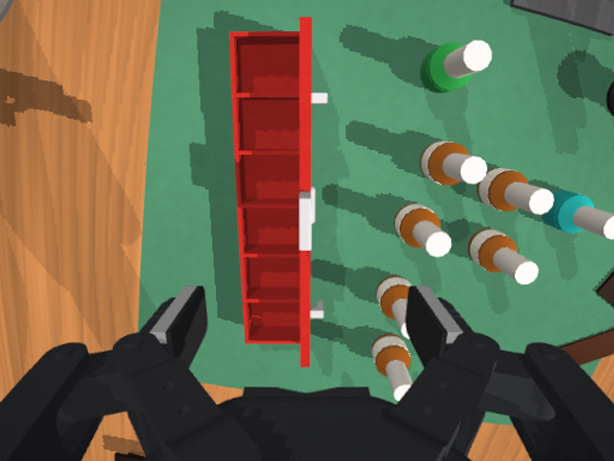

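The tongue sits at (305,220) in w2, centred between the fingers. I go down and grip it.

drive_tool --increments '[{"dx": -0.0015, "dy": 0, "dz": 0.035, "wx": 0, "wy": 0, "wz": 0, "claw": 0.085}, {"dx": 0, "dy": 0, "dz": 0.035, "wx": 0, "wy": 0, "wz": 0, "claw": 0.06}, {"dx": 0, "dy": 0, "dz": 0.035, "wx": 0, "wy": 0, "wz": 0, "claw": 0.06}, {"dx": 0, "dy": 0, "dz": 0.03, "wx": 0, "wy": 0, "wz": 0, "claw": 0.06}, {"dx": 0, "dy": 0, "dz": 0.022, "wx": 0, "wy": 0, "wz": 0, "claw": 0.06}, {"dx": 0, "dy": 0, "dz": 0, "wx": 0, "wy": 0, "wz": 0, "claw": 0.03}, {"dx": 0, "dy": 0, "dz": 0, "wx": 0, "wy": 0, "wz": 0, "claw": 0.0}, {"dx": 0, "dy": 0, "dz": 0, "wx": 0, "wy": 0, "wz": 0, "claw": 0.0}, {"dx": 0, "dy": 0, "dz": 0, "wx": 0, "wy": 0, "wz": 0, "claw": 0.0}, {"dx": 0, "dy": 0, "dz": 0, "wx": 0, "wy": 0, "wz": 0, "claw": 0.0}, {"dx": 0, "dy": 0, "dz": 0, "wx": 0, "wy": 0, "wz": 0, "claw": 0.0}, {"dx": 0, "dy": 0, "dz": 0, "wx": 0, "wy": 0, "wz": 0, "claw": 0.0}, {"dx": 0, "dy": 0, "dz": -0.03, "wx": 0, "wy": 0, "wz": 0, "claw": 0.0}, {"dx": 0, "dy": 0, "dz": -0.03, "wx": 0, "wy": 0, "wz": 0, "claw": 0.0}, {"dx": 0, "dy": 0, "dz": -0.03, "wx": 0, "wy": 0, "wz": 0, "claw": 0.0}, {"dx": 0, "dy": 0, "dz": -0.03, "wx": 0, "wy": 0, "wz": 0, "claw": 0.0}]' --newtons 90

```text
t: 4.7
eef_pos: [0.4482, -0.2052, 0.2204]
tool_rot: [-0.0, 0.639, 0.769, -0.0]
contact_force: [0.9, -1.0, -6.1]
gripper_width: 0.103
grasp_force: 88.8
```

Run:
```python
from h import *
go(.57,-.05,.24,91.1); print(get_obs()["contact_force"],get_obs()["gripper_width"])
```

```text
at [ 0.4482 -0.2052  0.2204] yaw 100.52 tilt [-0.02 -0.  ] shift [ 0.1304  0.1481 -0.0196] | 0.198 wz 9.42 q7 0.35 t 4.7
[ 0.85350993 -0.9603328  -6.12900742] 0.10250965502005907
```

drive_tool --increments '[{"dx": 0.02, "dy": 0.011, "dz": 0, "wx": 0, "wy": 0, "wz": 0, "claw": 0.0}, {"dx": 0.043, "dy": 0.0231, "dz": 0, "wx": 0, "wy": 0, "wz": 0, "claw": 0.0}, {"dx": 0.043, "dy": 0.0231, "dz": 0, "wx": 0, "wy": 0, "wz": 0, "claw": 0.0}, {"dx": 0.043, "dy": 0.0231, "dz": 0, "wx": 0, "wy": 0, "wz": 0, "claw": 0.0}, {"dx": 0.043, "dy": 0.0231, "dz": 0, "wx": 0, "wy": 0, "wz": 0, "claw": 0.0}, {"dx": 0.043, "dy": 0.0231, "dz": 0, "wx": 0, "wy": 0, "wz": 0, "claw": 0.0}, {"dx": 0.043, "dy": 0.0231, "dz": 0, "wx": 0, "wy": 0, "wz": 0, "claw": 0.0}, {"dx": 0.043, "dy": 0.0231, "dz": 0, "wx": 0, "wy": 0, "wz": 0, "claw": 0.0}, {"dx": 0.023, "dy": 0.0122, "dz": 0, "wx": 0, "wy": 0, "wz": 0, "claw": 0.0}, {"dx": 0, "dy": 0, "dz": 0, "wx": 0, "wy": 0, "wz": 3.1, "claw": 0.0}, {"dx": 0, "dy": 0, "dz": 0, "wx": 0, "wy": 0, "wz": 3.2, "claw": 0.0}, {"dx": 0, "dy": 0, "dz": 0, "wx": 0, "wy": 0, "wz": 3.1, "claw": 0.0}, {"dx": 0, "dy": 0, "dz": 0, "wx": 0, "wy": 0, "wz": 0, "claw": 0.0}]'

```text
t: 6.32
eef_pos: [0.5673, 0.1663, 0.2192]
tool_rot: [0.0, 0.7, 0.714, -0.0]
contact_force: [0.6, 0.4, -5.2]
gripper_width: 0.104
grasp_force: 88.8
```

```bash
cat > t.py <<'E'
from h import *
go(.5675,.1667,.17,91.1)
p,W,n,M=snap("wrist"); save(p,"w3.png",k=1.3)
p,W,n,M=snap("scene"); save(p,"s3.png",(250,150,450,320),4)
E
python3 t.py
```

```text
at [0.5673 0.1663 0.2192] yaw 91.15 tilt [-0.02 -0.03] shift [0.0005 0.0003 0.0492] | 0.049 wz 0.05 q7 -0.59 t 6.3
```

View pics/w3.png

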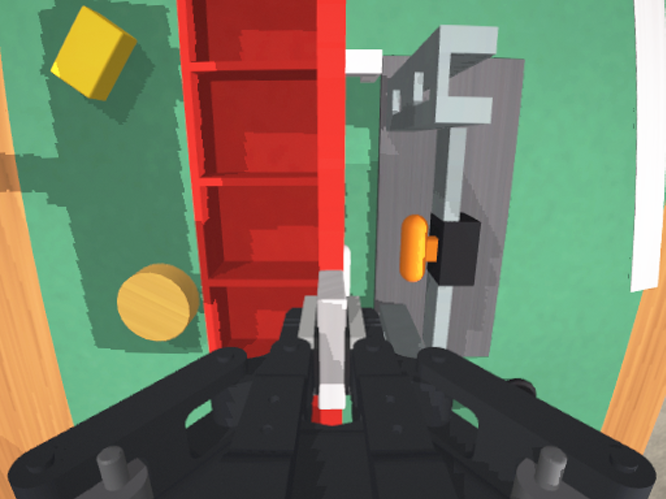

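In w3 the left upright top spans (440,27)-(497,123), the left tab is at (362,62), the latch nose at (413,248), and the base plate's front edge runs at u≈380. I back-project these.

Run:
```python
from h import *
f=np.load("wrist.npz"); n=f["n"]; M=f["M"]; W=f["W"]; p=f["p"].astype(int); z=W[...,2]
def ray(u,v,h):
    u/=1.3; v/=1.3
    a=cv2.remap(n.astype(np.float32),np.float32([[u]]),np.float32([[v]]),1)[0,0]
    d=M[:3,:3]@np.array([a[0],a[1],1]); return M[:3,3]+d*(h-M[2,3])/d[2]
for nm,u,v,h in(("upFL",441,27,.165),("upFR",441,123,.165),("upBR",491,122,.165),("upBL",497,27,.165),("tabTop far",362,50,.193),("tabTop near",362,74,.193),("basefront a",383,100,.008),("basefront b",377,330,.008),("plate rear a",345,20,.195),("plate rear b",344,250,.195),("latch far",413,215,.09),("latch near",413,283,.09)):
    print(nm,ray(u,v,h).round(4))
m=(np.abs(z-.165)<.004)&(W[...,1]>.2)&(W[...,0]>.6)&(W[...,0]<.67); w=W[m]; r=cv2.minAreaRect((w[:,:2]*1000).astype(np.float32)); print("up depth",len(w),w.mean(0),np.percentile(w,[1,99],axis=0),r)
m=(p[...,0]>150)&(p[...,1]<90)&(z>.185)&(z<.205); w=W[m]; r=cv2.minAreaRect((w[:,:2]*1000).astype(np.float32)); print("plate",w.mean(0),r)
m=(p.min(-1)>170)&(z>.18)&(z<.2)&(W[...,1]>.22); w=W[m]; r=cv2.minAreaRect((w[:,:2]*1000).astype(np.float32)); print("tab",len(w),w.mean(0),r)
m=(np.abs(z-.103)<.006)&(W[...,0]>.6)&(W[...,0]<.7)&(W[...,1]>.1)&(W[...,1]<.25); w=W[m]; r=cv2.minAreaRect((w[:,:2]*1000).astype(np.float32)); print("bar",len(w),w.mean(0),r)
```

```text
upFL [0.6113 0.2865 0.165 ]
upFR [0.6146 0.2472 0.165 ]
upBR [0.6371 0.2485 0.165 ]
upBL [0.6355 0.2878 0.165 ]
tabTop far [0.5764 0.27   0.193 ]
tabTop near [0.5767 0.2619 0.193 ]
basefront a [0.6083 0.272  0.008 ]
basefront b [0.6148 0.0592 0.008 ]
plate rear a [0.57   0.2792 0.195 ]
plate rear b [0.5721 0.1965 0.195 ]
latch far [0.6222 0.191  0.09  ]
latch near [0.6263 0.1418 0.09  ]
up depth 2303 [0.62171242 0.26843214 0.16470871] [[0.61091945 0.24795955 0.16127299]
 [0.63598199 0.28772924 0.16640697]] ((623.6076049804688, 268.0638732910156), (26.23137855529785, 40.73213577270508), 0.6163713932037354)
plate [0.56591465 0.23533785 0.19462409] ((566.5590209960938, 198.33627319335938), (10.1107759475708, 175.7268524169922), 1.1120386123657227)
tab 528 [0.57700474 0.2664117  0.1925559 ] ((577.0226440429688, 266.4886779785156), (12.730498313903809, 8.108220100402832), 2.3472933769226074)
bar 3691 [0.64304438 0.1769102  0.10268582] ((640.1219482421875, 175.30848693847656), (47.80060958862305, 151.53526306152344), 3.564387559890747)
```

View pics/s3.png

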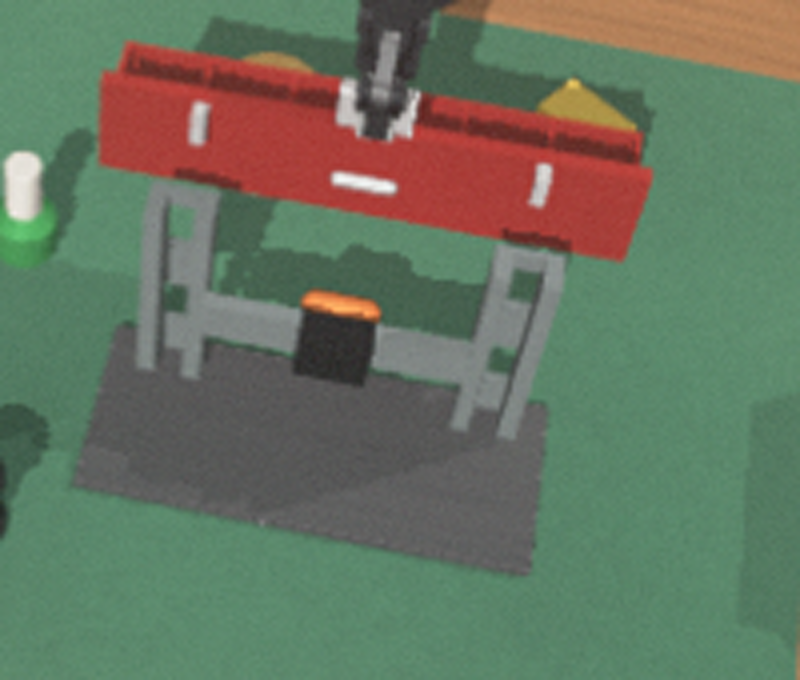

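Yaw and sideways alignment are within tolerance, apart from about +1 mm and +0.4°. I lower to hooking height, slide forward most of the way and read the forces.

drive_tool --increments '[{"dx": 0.001, "dy": 0, "dz": 0.02, "wx": 0, "wy": 0, "wz": -0.4, "claw": 0.0}, {"dx": 0, "dy": 0, "dz": 0.02, "wx": 0, "wy": 0, "wz": 0, "claw": 0.0}, {"dx": 0, "dy": 0, "dz": 0.009, "wx": 0, "wy": 0, "wz": 0, "claw": 0.0}, {"dx": 0, "dy": 0.01, "dz": 0, "wx": 0, "wy": 0, "wz": 0, "claw": 0.0}, {"dx": 0, "dy": 0.01, "dz": 0, "wx": 0, "wy": 0, "wz": 0, "claw": 0.0}, {"dx": 0, "dy": 0.008, "dz": 0, "wx": 0, "wy": 0, "wz": 0, "claw": 0.0}, {"dx": 0, "dy": 0.004, "dz": 0, "wx": 0, "wy": 0, "wz": 0, "claw": 0.0}, {"dx": 0, "dy": 0.003, "dz": 0, "wx": 0, "wy": 0, "wz": 0, "claw": 0.0}, {"dx": 0, "dy": 0, "dz": 0, "wx": 0, "wy": 0, "wz": 0, "claw": 0.0}]'

```text
t: 7.55
eef_pos: [0.6028, 0.1686, 0.1704]
tool_rot: [0.0, 0.698, 0.717, 0.0]
contact_force: [-0.8, -0.1, -4.9]
gripper_width: 0.103
grasp_force: 88.8
```

drive_tool --increments '[{"dx": 0, "dy": 0.002, "dz": 0, "wx": 0, "wy": 0, "wz": 0, "claw": 0.0}, {"dx": 0, "dy": 0.002, "dz": 0, "wx": 0, "wy": 0, "wz": 0, "claw": 0.0}, {"dx": 0, "dy": 0, "dz": 0, "wx": 0, "wy": 0, "wz": 0, "claw": 0.0}]'

```text
t: 7.92
eef_pos: [0.6068, 0.1686, 0.1703]
tool_rot: [0.0, 0.698, 0.717, 0.0]
contact_force: [0.5, -0.4, -5.9]
gripper_width: 0.098
grasp_force: 88.9
```

drive_tool --increments '[{"dx": 0, "dy": 0.001, "dz": 0, "wx": 0, "wy": 0, "wz": 0, "claw": 0.0}, {"dx": 0, "dy": 0.001, "dz": 0, "wx": 0, "wy": 0, "wz": 0, "claw": 0.0}, {"dx": 0, "dy": 0, "dz": 0, "wx": 0, "wy": 0, "wz": 0, "claw": 0.0}]'

```text
t: 8.3
eef_pos: [0.6082, 0.1688, 0.1701]
tool_rot: [-0.0, 0.698, 0.717, -0.0]
contact_force: [-2.3, 0.1, -5.2]
gripper_width: 0.103
grasp_force: 89.0
```

drive_tool --increments '[{"dx": 0, "dy": 0.001, "dz": 0, "wx": 0, "wy": 0, "wz": 0, "claw": 0.0}, {"dx": 0, "dy": 0.0005, "dz": 0, "wx": 0, "wy": 0, "wz": 0, "claw": 0.0}, {"dx": 0, "dy": 0, "dz": 0, "wx": 0, "wy": 0, "wz": 0, "claw": 0.0}]'

```text
t: 8.68
eef_pos: [0.6085, 0.1688, 0.17]
tool_rot: [-0.001, 0.697, 0.717, -0.002]
contact_force: [-6.8, 0.5, -2.2]
gripper_width: 0.101
grasp_force: 89.4
```

Run:
```python
from h import *
go(.6085,.1675,.15,91.5); o=get_obs(); print(o["contact_force"],o["torque"])
p,W,n,M=snap("wrist"); p2,*_=snap("scene")
a=cv2.resize(p[0:250,200:450],(500,500)); b=cv2.resize(p2[150:300,260:440],(600,500))
save(np.hstack([a,b])[:, :],"w4.png",k=0.72)
z=W[...,2]
m=(p[...,0]>150)&(p[...,1]<90)&(z>.13)&(z<.16); w=W[m]; print("plate",w.mean(0),cv2.minAreaRect((w[:,:2]*1000).astype(np.float32)))
```

```text
at [0.6085 0.1688 0.17  ] yaw 91.55 tilt [-0.2  -0.05] shift [-0.0013  0.      0.02  ] | 0.02 wz 0.05 q7 -0.6 t 8.7
[-6.84802496  0.47464255 -2.22268849] [-0.1404721   1.35952149 -0.26081253]
plate [0.60688356 0.2378418  0.1453625 ] ((607.82666015625, 200.67092895507812), (10.108065605163574, 175.49769592285156), 1.1995152235031128)
```

View pics/w4.png

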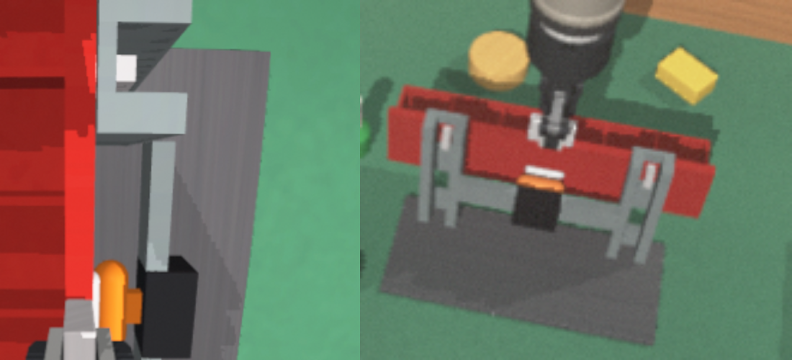

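Both tabs are inside the upper slots and the plate is flush against the uprights. I push down.

drive_tool --increments '[{"dx": -0.0005, "dy": -0.0005, "dz": 0.004, "wx": 0, "wy": 0, "wz": 0, "claw": 0.0}, {"dx": 0, "dy": 0, "dz": 0.004, "wx": 0, "wy": 0, "wz": 0, "claw": 0.0}, {"dx": 0, "dy": 0, "dz": 0.004, "wx": 0, "wy": 0, "wz": 0, "claw": 0.0}, {"dx": 0, "dy": 0, "dz": 0.003, "wx": 0, "wy": 0, "wz": 0, "claw": 0.0}, {"dx": 0, "dy": 0, "dz": 0.003, "wx": 0, "wy": 0, "wz": 0, "claw": 0.0}, {"dx": 0, "dy": 0, "dz": 0, "wx": 0, "wy": 0, "wz": 0, "claw": 0.0}]'

```text
t: 9.52
eef_pos: [0.6085, 0.1683, 0.1515]
tool_rot: [-0.001, 0.697, 0.717, -0.001]
contact_force: [-6.2, 0.8, -6.4]
gripper_width: 0.101
grasp_force: 89.0
```

drive_tool --increments '[{"dx": 0, "dy": 0, "dz": 0.002, "wx": 0, "wy": 0, "wz": 0, "claw": 0.0}, {"dx": 0, "dy": 0, "dz": 0.001, "wx": 0, "wy": 0, "wz": 0, "claw": 0.0}, {"dx": 0, "dy": 0, "dz": 0, "wx": 0, "wy": 0, "wz": 0, "claw": 0.0}]'

```text
t: 9.9
eef_pos: [0.6085, 0.1683, 0.1506]
tool_rot: [-0.0, 0.698, 0.716, -0.001]
contact_force: [-10.4, -1.7, 8.3]
gripper_width: 0.1
grasp_force: 91.0
```

drive_tool --increments '[{"dx": 0, "dy": 0, "dz": 0.001, "wx": 0, "wy": 0, "wz": 0, "claw": 0.0}, {"dx": 0, "dy": 0, "dz": 0.001, "wx": 0, "wy": 0, "wz": 0, "claw": 0.0}, {"dx": 0, "dy": 0, "dz": 0.0, "wx": 0, "wy": 0, "wz": 0, "claw": 0.0}]'

```text
t: 10.28
eef_pos: [0.6085, 0.1683, 0.1504]
tool_rot: [0.0, 0.698, 0.716, -0.001]
contact_force: [-16.6, -5.2, 20.9]
gripper_width: 0.101
grasp_force: 93.0
```

Run:
```python
from h import *
o=get_obs(); print(o["contact_force"],o["torque"]); go(.6085,.1675,.15,91.5)
p,W,n,M=snap("wrist"); p2,*_=snap("scene")
a=cv2.resize(p[60:260,220:420],(500,500)); b=cv2.resize(p2[150:300,260:440],(600,500))
save(np.hstack([a,b]),"w5.png",k=0.72)
z=W[...,2]
m=(p[...,0]>150)&(p[...,1]<90)&(z>.11)&(z<.14); w=W[m]; print("plate",w.mean(0),cv2.minAreaRect((w[:,:2]*1000).astype(np.float32)))
```

```text
[-16.55465123  -5.21061321  20.92223439] [-0.88669888  3.49517961 -0.30849116]
at [0.6085 0.1683 0.1504] yaw 91.52 tilt [-0.08 -0.1 ] shift [-0.0008 -0.      0.0004] | 0.001 wz 0.02 q7 -0.61 t 10.3
plate [0.60691073 0.23757191 0.12586083] ((601.92041015625, 199.9837188720703), (21.663890838623047, 176.16448974609375), 1.2830569744110107)
```

View pics/w5.png

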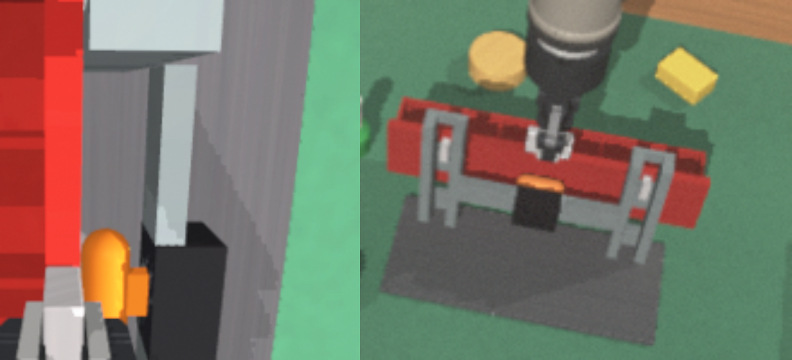

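It is seated: a hard stop at 21 N, with the plate top reading 0.126. A small upward tug checks the lock, then I release.

drive_tool --increments '[{"dx": 0, "dy": -0.001, "dz": -0.002, "wx": 0, "wy": 0, "wz": 0, "claw": 0.0}, {"dx": 0, "dy": 0, "dz": -0.003, "wx": 0, "wy": 0, "wz": 0, "claw": 0.0}, {"dx": 0, "dy": 0, "dz": 0, "wx": 0, "wy": 0, "wz": 0, "claw": 0.0}]'

```text
t: 10.75
eef_pos: [0.6084, 0.1681, 0.1521]
tool_rot: [-0.0, 0.698, 0.716, -0.0]
contact_force: [-4.3, 0.1, -4.7]
gripper_width: 0.103
grasp_force: 89.0
```

drive_tool --increments '[{"dx": 0, "dy": 0, "dz": 0.002, "wx": 0, "wy": 0, "wz": 0, "claw": 0.0}, {"dx": 0, "dy": 0, "dz": 0.002, "wx": 0, "wy": 0, "wz": 0, "claw": 0.0}, {"dx": 0, "dy": 0, "dz": 0.0, "wx": 0, "wy": 0, "wz": 0, "claw": 0.0}, {"dx": 0, "dy": 0, "dz": -0.001, "wx": 0, "wy": 0, "wz": 0, "claw": 0.0}, {"dx": 0, "dy": 0, "dz": 0.0, "wx": 0, "wy": 0, "wz": 0, "claw": 0.03}, {"dx": 0, "dy": 0, "dz": 0.0, "wx": 0, "wy": 0, "wz": 0, "claw": 0.03}, {"dx": 0, "dy": 0, "dz": 0.0, "wx": 0, "wy": 0, "wz": 0, "claw": 0.03}, {"dx": 0, "dy": 0, "dz": -0.02, "wx": 0, "wy": 0, "wz": 0, "claw": 0.03}, {"dx": 0, "dy": 0, "dz": -0.04, "wx": 0, "wy": 0, "wz": 0, "claw": 0.03}, {"dx": 0, "dy": 0, "dz": -0.04, "wx": 0, "wy": 0, "wz": 0, "claw": 0.05}, {"dx": 0, "dy": 0, "dz": 0, "wx": 0, "wy": 0, "wz": 0, "claw": 0.05}]'

```text
t: 12.12
eef_pos: [0.6109, 0.1695, 0.2547]
tool_rot: [0.002, 0.698, 0.717, 0.004]
contact_force: [0.5, -0.8, -0.3]
gripper_width: 0.583
grasp_force: 0.0
```

Run:
```python
from h import *
go(.6085,.1675,.25,91.5)
p,W,n,M=snap("wrist"); save(p,"w6.png",k=1.5)
z=W[...,2]
m=(p[...,0]>150)&(p[...,1]<90)&(z>.11)&(z<.14)&(W[...,0]>.59); w=W[m]; print("plate",w.mean(0),cv2.minAreaRect((w[:,:2]*1000).astype(np.float32)))
m=(z>.145)&(z<.16)&(W[...,0]<.63)&(abs(W[...,1]-.167)<.03);w=W[m]; print("tongue",len(w),w.mean(0),cv2.minAreaRect((w[:,:2]*1000).astype(np.float32)))
o=(p[...,0]>180)&(p[...,1]>70)&(p[...,1]<190)&(p[...,2]<90)&(z>.07)&(z<.11)&(W[...,0]>.58); w=W[o]; print("latch",len(w),np.percentile(w,[1,50,99],axis=0))
p,W,n,M=snap("top"); z=W[...,2]
white=(p.min(-1)>170)&(z>0.06)&(z<0.1)
n_,l,s,c=cv2.connectedComponentsWithStats(white.astype(np.uint8))
for i in range(1,n_):
    if s[i,4]>30: print(c[i].round(),W[l==i].mean(0).round(4))
```

```text
at [0.6109 0.1695 0.2547] yaw 91.54 tilt [0.47 0.16] shift [-0.002  -0.0025  0.0047] | 0.006 wz 0.04 q7 -0.56 t 12.1
plate [0.60711641 0.2026683  0.12590978] ((607.7339477539062, 172.60948181152344), (10.188876152038574, 303.43389892578125), 1.3985445499420166)
tongue 665 [0.60774293 0.16962336 0.1557205 ] ((607.523193359375, 167.83653259277344), (9.481754302978516, 44.73810577392578), 1.5128036737442017)
latch 694 [[0.58943844 0.00704332 0.08489551]
 [0.6251114  0.16884943 0.09773999]
 [0.63884337 0.18991521 0.10045394]]
[302. 131.] [ 0.7372 -0.1582  0.0826]
[326. 159.] [ 0.665  -0.218   0.0832]
[299. 164.] [ 0.653  -0.1497  0.0827]
[388. 189.] [ 0.5875 -0.3721  0.0832]
[294. 192.] [ 0.5823 -0.1358  0.083 ]
[322. 196.] [ 0.5719 -0.2058  0.0828]
[357. 195.] [ 0.5735 -0.2944  0.0832]
[259. 201.] [ 0.5586 -0.0473  0.0828]
```

View pics/w6.png

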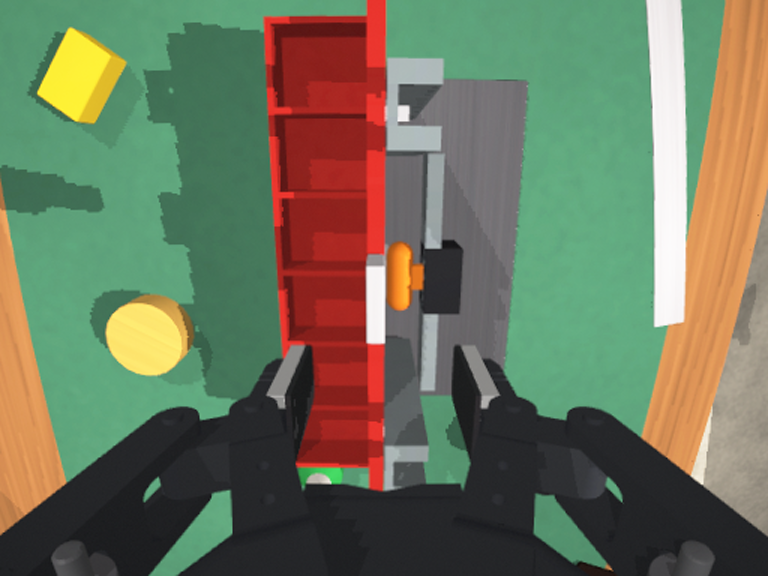

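The carrier hangs in the upper slots at z≈0.050 with the latch nose out over the rib. The green bottle and bystanders are untouched and the bottles are still on the bench. Next I get cell centres from the divider tops.

Run:
```python
from h import *
f=np.load("wrist.npz"); W=f["W"]; z=W[...,2]
m=(abs(z-.085)<.004)&(W[...,0]>.555)&(W[...,0]<.595)
n,l,s,c=cv2.connectedComponentsWithStats(m.astype(np.uint8))
for i in range(1,n):
    if s[i,4]>20: w=W[l==i]; print(s[i],w.mean(0).round(4),np.percentile(w[:,1],[5,95]).round(4))
m=(abs(z-.085)<.003)&(W[...,0]>.53)&(W[...,0]<.55); w=W[m]; print("front",len(w),w.mean(0),np.polyfit(w[:,1],w[:,0],1),np.percentile(w[:,0],[5,95]))
go(.5724,.1939,.25,181.5)
```

```text
[197  10  44   7 244] [0.5759 0.326  0.0843] [0.3242 0.3282]
[197  71  43   5 203] [0.5758 0.2734 0.0847] [0.2715 0.2755]
[199 128  40   4 160] [0.5752 0.2206 0.0848] [0.2189 0.2224]
[200 179  38   5 155] [0.5747 0.1676 0.0847] [0.1658 0.1693]
[201 226  37   6 168] [0.5764 0.1144 0.0846] [0.112  0.1163]
[208 268  29   6 129] [0.578  0.0626 0.0841] [0.0604 0.0641]
[204 306  33   6 169] [0.5749 0.009  0.0843] [0.0059 0.0112]
front 1231 [0.54117713 0.22735685 0.08450227] [-0.02040218  0.5458157 ] [0.53701284 0.5475136 ]
at [0.609  0.1683 0.2505] yaw 91.54 tilt [0.1  0.01] shift [ 0.0266 -0.0359  0.0004] | 0.045 wz -89.96 q7 -0.56 t 12.2
```

Cells are consistent: the middle divider is at y 0.1676 with 53 mm pitch. Now the first bottle, at (0.583, −0.136): turn the tool 90° and go above it.

drive_tool --increments '[{"dx": 0, "dy": 0, "dz": 0, "wx": 0, "wy": 0, "wz": -10, "claw": 0.045}, {"dx": 0, "dy": 0, "dz": 0, "wx": 0, "wy": 0, "wz": -10, "claw": 0.045}, {"dx": 0, "dy": 0, "dz": 0, "wx": 0, "wy": 0, "wz": -10, "claw": 0.045}, {"dx": 0, "dy": 0, "dz": 0, "wx": 0, "wy": 0, "wz": -10, "claw": 0.045}, {"dx": 0, "dy": 0, "dz": 0, "wx": 0, "wy": 0, "wz": -10, "claw": 0.045}, {"dx": 0, "dy": 0, "dz": 0, "wx": 0, "wy": 0, "wz": -10, "claw": 0.045}, {"dx": 0, "dy": 0, "dz": 0, "wx": 0, "wy": 0, "wz": -10, "claw": 0.045}, {"dx": 0, "dy": 0, "dz": 0, "wx": 0, "wy": 0, "wz": -10, "claw": 0.045}, {"dx": 0, "dy": 0, "dz": 0, "wx": 0, "wy": 0, "wz": -10, "claw": 0.045}, {"dx": 0.0057, "dy": -0.0506, "dz": 0, "wx": 0, "wy": 0, "wz": 0, "claw": 0.045}, {"dx": 0.0057, "dy": -0.0506, "dz": 0, "wx": 0, "wy": 0, "wz": 0, "claw": 0.045}, {"dx": 0.0057, "dy": -0.0506, "dz": 0, "wx": 0, "wy": 0, "wz": 0, "claw": 0.045}, {"dx": 0.0057, "dy": -0.0506, "dz": 0, "wx": 0, "wy": 0, "wz": 0, "claw": 0.045}, {"dx": 0.0057, "dy": -0.0506, "dz": 0, "wx": 0, "wy": 0, "wz": 0, "claw": 0.045}, {"dx": 0.0057, "dy": -0.0506, "dz": 0, "wx": 0, "wy": 0, "wz": 0, "claw": 0.045}, {"dx": 0, "dy": 0, "dz": 0, "wx": 0, "wy": 0, "wz": 0, "claw": 0.045}]'

```text
t: 14.22
eef_pos: [0.5812, -0.1424, 0.2475]
tool_rot: [-0.002, -0.009, 1.0, -0.001]
contact_force: [0.6, 0.9, -0.0]
gripper_width: 0.529
grasp_force: 0.0
```

```bash
cat > b.py <<'E'
from h import *
def caps():
    p,W,n,M=snap("wrist"); z=W[...,2]
    white=(p.min(-1)>160)&(abs(z-.082)<.006)
    n_,l,s,c=cv2.connectedComponentsWithStats(white.astype(np.uint8))
    for i in range(1,n_):
        if s[i,4]>80:
            w=W[l==i]; r=cv2.minEnclosingCircle((w[:,:2]*1000).astype(np.float32)); print(c[i].round(),s[i,4],w.mean(0).round(4),np.round(r[0],1),round(r[1],1))
    return p
E
python3 - <<'E'
from b import *
go(.5831,-.1361,.07,181.5); save(caps(),"w7.png",k=1.2)
E
```

```text
at [ 0.5812 -0.1424  0.2475] yaw -178.96 tilt [-0.19 -0.1 ] shift [-0.0027  0.0065  0.1775] | 0.178 wz -360.46 q7 1.38 t 14.2
[347. 160.] 416 [ 0.558  -0.0493  0.0818] [557.9 -49.1] 11.8
[106. 170.] 404 [ 0.5729 -0.2958  0.0818] [ 573.3 -296.5] 12.4
[190. 170.] 419 [ 0.5712 -0.2074  0.082 ] [ 571.8 -207.5] 12.0
[259. 181.] 410 [ 0.5819 -0.1376  0.0818] [ 582.3 -137.6] 11.7
[ 38. 183.] 357 [ 0.5874 -0.3734  0.0819] [ 587.6 -374.2] 12.5
[245. 244.] 328 [ 0.6522 -0.1515  0.0817] [ 652.6 -151.7] 11.6
[237. 308.] 262 [ 0.7364 -0.1594  0.0817] [ 736.6 -158.8] 12.2
```

View pics/w7.png

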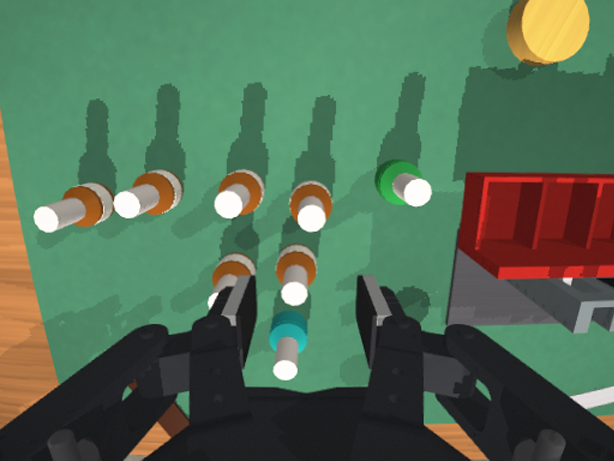

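The caps read well; bottle d's cap is at (310,205) in w7. I partly descend, then trim.

drive_tool --increments '[{"dx": 0, "dy": 0, "dz": 0.05, "wx": 0, "wy": 0, "wz": 0, "claw": 0.045}, {"dx": 0, "dy": 0, "dz": 0.04, "wx": 0, "wy": 0, "wz": 0, "claw": 0.045}, {"dx": 0, "dy": 0, "dz": 0, "wx": 0, "wy": 0, "wz": 0, "claw": 0.045}, {"dx": 0, "dy": 0, "dz": 0, "wx": 0, "wy": 0, "wz": 0, "claw": 0.045}]'

```text
t: 14.78
eef_pos: [0.5836, -0.1349, 0.1607]
tool_rot: [0.001, -0.014, 1.0, 0.0]
contact_force: [0.4, -0.1, 0.7]
gripper_width: 0.532
grasp_force: 0.0
```

```bash
python3 -c "
from h import *
go(.582,-.1376,.07,-178.6)"
```

```text
at [ 0.5836 -0.1349  0.1607] yaw -178.36 tilt [0.09 0.03] shift [ 0.0018 -0.0027  0.0907] | 0.091 wz 0.24 q7 1.3 t 14.8
```

drive_tool --increments '[{"dx": 0.0018, "dy": -0.0027, "dz": 0.04, "wx": 0, "wy": 0, "wz": 0, "claw": 0.045}, {"dx": 0, "dy": 0, "dz": 0.03, "wx": 0, "wy": 0, "wz": 0, "claw": 0.045}, {"dx": 0, "dy": 0, "dz": 0.0207, "wx": 0, "wy": 0, "wz": 0, "claw": 0.045}, {"dx": 0, "dy": 0, "dz": 0, "wx": 0, "wy": 0, "wz": 0, "claw": 0.03}, {"dx": 0, "dy": 0, "dz": 0, "wx": 0, "wy": 0, "wz": 0, "claw": 0.0}, {"dx": 0, "dy": 0, "dz": 0, "wx": 0, "wy": 0, "wz": 0, "claw": 0.0}, {"dx": 0, "dy": 0, "dz": 0, "wx": 0, "wy": 0, "wz": 0, "claw": 0.0}, {"dx": 0, "dy": 0, "dz": 0, "wx": 0, "wy": 0, "wz": 0, "claw": 0.0}, {"dx": 0, "dy": 0, "dz": -0.04, "wx": 0, "wy": 0, "wz": 0, "claw": 0.0}, {"dx": 0, "dy": 0, "dz": -0.045, "wx": 0, "wy": 0, "wz": 0, "claw": 0.0}, {"dx": 0, "dy": 0, "dz": -0.045, "wx": 0, "wy": 0, "wz": 0, "claw": 0.0}, {"dx": 0, "dy": 0, "dz": -0.04, "wx": 0, "wy": 0, "wz": 0, "claw": 0.0}, {"dx": 0, "dy": 0, "dz": 0, "wx": 0, "wy": 0, "wz": 0, "claw": 0.0}]' --newtons 40

```text
t: 16.4
eef_pos: [0.5827, -0.1387, 0.2419]
tool_rot: [0.003, -0.013, 1.0, -0.001]
contact_force: [0.7, 0.3, -2.0]
gripper_width: 0.265
grasp_force: 39.8
```

drive_tool --increments '[{"dx": 0, "dy": 0.03, "dz": 0, "wx": 0, "wy": 0, "wz": 0, "claw": 0.0}, {"dx": 0, "dy": 0.05, "dz": 0, "wx": 0, "wy": 0, "wz": 0, "claw": 0.0}, {"dx": 0, "dy": 0.05, "dz": 0, "wx": 0, "wy": 0, "wz": 0, "claw": 0.0}, {"dx": 0, "dy": 0.05, "dz": 0, "wx": 0, "wy": 0, "wz": 0, "claw": 0.0}, {"dx": 0, "dy": 0.05, "dz": 0, "wx": 0, "wy": 0, "wz": 0, "claw": 0.0}, {"dx": 0, "dy": 0.05, "dz": 0, "wx": 0, "wy": 0, "wz": 0, "claw": 0.0}, {"dx": 0, "dy": 0.05, "dz": 0, "wx": 0, "wy": 0, "wz": 0, "claw": 0.0}, {"dx": 0, "dy": 0.05, "dz": 0, "wx": 0, "wy": 0, "wz": 0, "claw": 0.0}, {"dx": 0, "dy": 0.038, "dz": 0, "wx": 0, "wy": 0, "wz": 0, "claw": 0.0}, {"dx": 0, "dy": 0.02, "dz": 0, "wx": 0, "wy": 0, "wz": 0, "claw": 0.0}, {"dx": 0, "dy": 0, "dz": 0.035, "wx": 0, "wy": 0, "wz": 0, "claw": 0.0}, {"dx": 0, "dy": 0, "dz": 0.03, "wx": 0, "wy": 0, "wz": 0, "claw": 0.0}, {"dx": 0, "dy": 0, "dz": 0, "wx": 0, "wy": 0, "wz": 0, "claw": 0.0}, {"dx": 0, "dy": 0, "dz": 0, "wx": 0, "wy": 0, "wz": 0, "claw": 0.0}]'

```text
t: 18.15
eef_pos: [0.5693, 0.2992, 0.174]
tool_rot: [0.0, -0.014, 1.0, 0.0]
contact_force: [0.6, -0.5, -1.2]
gripper_width: 0.268
grasp_force: 39.8
```

```bash
python3 -c "
from h import *
go(.5705,.3001,.125,-178.6);print(get_obs()['contact_force'])
p,*_=snap('wrist'); save(p,'w8.png',k=1.2)"
```

```text
at [0.5693 0.2992 0.174 ] yaw -178.45 tilt [0.   0.03] shift [-0.0013  0.0008  0.049 ] | 0.049 wz 0.15 q7 0.59 t 18.1
[ 0.64745034 -0.47086287 -1.24468006]
```

View pics/w8.png

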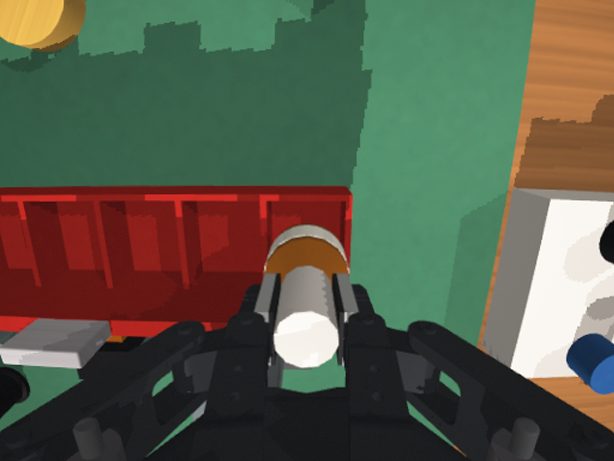

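The bottle is centred over the left end cell: its body spans 265-350 between the divider and the end wall. I lower and release.

drive_tool --increments '[{"dx": -0.001, "dy": 0.0008, "dz": 0.015, "wx": 0, "wy": 0, "wz": 0, "claw": 0.0}, {"dx": 0, "dy": 0, "dz": 0.015, "wx": 0, "wy": 0, "wz": 0, "claw": 0.0}, {"dx": 0, "dy": 0, "dz": 0.01, "wx": 0, "wy": 0, "wz": 0, "claw": 0.0}, {"dx": 0, "dy": 0, "dz": 0.008, "wx": 0, "wy": 0, "wz": 0, "claw": 0.0}, {"dx": 0, "dy": 0, "dz": 0, "wx": 0, "wy": 0, "wz": 0, "claw": 0.0}]'

```text
t: 18.82
eef_pos: [0.5698, 0.2995, 0.1248]
tool_rot: [-0.001, -0.014, 1.0, -0.0]
contact_force: [-0.1, -0.1, -1.7]
gripper_width: 0.268
grasp_force: 39.8
```

drive_tool --increments '[{"dx": 0, "dy": 0, "dz": 0.001, "wx": 0, "wy": 0, "wz": 0, "claw": 0.0}, {"dx": 0, "dy": 0, "dz": 0, "wx": 0, "wy": 0, "wz": 0, "claw": 0.045}, {"dx": 0, "dy": 0, "dz": 0, "wx": 0, "wy": 0, "wz": 0, "claw": 0.045}, {"dx": 0, "dy": 0, "dz": 0, "wx": 0, "wy": 0, "wz": 0, "claw": 0.045}, {"dx": 0, "dy": 0, "dz": -0.03, "wx": 0, "wy": 0, "wz": 0, "claw": 0.045}, {"dx": 0, "dy": 0, "dz": -0.04, "wx": 0, "wy": 0, "wz": 0, "claw": 0.045}, {"dx": 0, "dy": 0, "dz": -0.04, "wx": 0, "wy": 0, "wz": 0, "claw": 0.045}]'

```text
t: 19.7
eef_pos: [0.57, 0.2997, 0.2358]
tool_rot: [-0.0, -0.014, 1.0, 0.0]
contact_force: [0.7, 0.2, -0.0]
gripper_width: 0.521
grasp_force: 0.0
```

```bash
cat >> b.py <<'E'
def chk():
    p,W,n,M=snap("wrist"); z=W[...,2]
    m=(p.min(-1)>160)&(z>.12)&(z<.15)&(W[...,0]<.6)
    n_,l,s,c=cv2.connectedComponentsWithStats(m.astype(np.uint8))
    for i in range(1,n_):
        if s[i,4]>60: print("placed cap",s[i,4],W[l==i].mean(0).round(4))
    m=(z>.147)&(z<.165)&(abs(W[...,0]-.608)<.03)&(abs(W[...,1]-.168)<.03)
    if m.any(): print("tongue",m.sum(),W[m].mean(0).round(4))
    m=(p[...,0]>150)&(p[...,1]<90)&(z>.115)&(z<.137)&(W[...,0]>.59); print("plate z",m.sum(),np.median(W[m],0).round(4))
E
python3 -c "
from b import *
go(.5716,-.2075,.23,-178.5); chk()"
```

```text
at [0.57   0.2997 0.2358] yaw -178.45 tilt [-0.01  0.  ] shift [ 0.0121 -0.5071  0.0058] | 0.507 wz 0.05 q7 0.63 t 19.7
placed cap 649 [0.5679 0.301  0.1343]
tongue 858 [0.6037 0.1702 0.1542]
plate z 1959 [0.6047 0.2207 0.1256]
```

drive_tool --increments '[{"dx": 0.0012, "dy": -0.0507, "dz": 0, "wx": 0, "wy": 0, "wz": 0, "claw": 0.045}, {"dx": 0.0012, "dy": -0.0507, "dz": 0, "wx": 0, "wy": 0, "wz": 0, "claw": 0.045}, {"dx": 0.0012, "dy": -0.0507, "dz": 0, "wx": 0, "wy": 0, "wz": 0, "claw": 0.045}, {"dx": 0.0012, "dy": -0.0507, "dz": 0, "wx": 0, "wy": 0, "wz": 0, "claw": 0.045}, {"dx": 0.0012, "dy": -0.0507, "dz": 0, "wx": 0, "wy": 0, "wz": 0, "claw": 0.045}, {"dx": 0.0012, "dy": -0.0507, "dz": 0, "wx": 0, "wy": 0, "wz": 0, "claw": 0.045}, {"dx": 0.0012, "dy": -0.0507, "dz": 0, "wx": 0, "wy": 0, "wz": 0, "claw": 0.045}, {"dx": 0.0012, "dy": -0.0507, "dz": 0, "wx": 0, "wy": 0, "wz": 0, "claw": 0.045}, {"dx": 0.0012, "dy": -0.0507, "dz": 0, "wx": 0, "wy": 0, "wz": 0, "claw": 0.045}, {"dx": 0.0012, "dy": -0.0507, "dz": 0, "wx": 0, "wy": 0, "wz": 0, "claw": 0.045}, {"dx": 0, "dy": 0, "dz": 0.04, "wx": 0, "wy": 0, "wz": 0, "claw": 0.045}, {"dx": 0, "dy": 0, "dz": 0.035, "wx": 0, "wy": 0, "wz": 0, "claw": 0.045}, {"dx": 0, "dy": 0, "dz": 0, "wx": 0, "wy": 0, "wz": 0, "claw": 0.045}, {"dx": 0, "dy": 0, "dz": 0, "wx": 0, "wy": 0, "wz": 0, "claw": 0.045}]'

```text
t: 21.5
eef_pos: [0.5727, -0.2071, 0.161]
tool_rot: [0.001, -0.014, 1.0, -0.0]
contact_force: [0.5, 0.2, 0.1]
gripper_width: 0.529
grasp_force: 0.0
```

```bash
python3 -c "
from b import *
go(.5716,-.2075,.07,-178.5); caps()"
```

```text
at [ 0.5727 -0.2071  0.161 ] yaw -178.43 tilt [ 0.1  -0.01] shift [ 0.0013 -0.0003  0.091 ] | 0.091 wz 0.07 q7 1.42 t 21.5
[465. 195.] 677 [ 0.5581 -0.0492  0.0817] [558.3 -49.1] 12.3
[133. 205.] 723 [ 0.5726 -0.2957  0.0819] [ 573.3 -295.7] 12.1
[253. 207.] 779 [ 0.5712 -0.2078  0.0819] [ 571.6 -207.8] 11.8
[ 38. 220.] 622 [ 0.5872 -0.3735  0.082 ] [ 587.4 -373.8] 12.0
[236. 312.] 502 [ 0.6642 -0.2193  0.0819] [ 664.6 -219.3] 12.0
```

drive_tool --increments '[{"dx": 0.001, "dy": -0.0003, "dz": 0.04, "wx": 0, "wy": 0, "wz": 0, "claw": 0.045}, {"dx": 0, "dy": 0, "dz": 0.03, "wx": 0, "wy": 0, "wz": 0, "claw": 0.045}, {"dx": 0, "dy": 0, "dz": 0.021, "wx": 0, "wy": 0, "wz": 0, "claw": 0.045}, {"dx": 0, "dy": 0, "dz": 0, "wx": 0, "wy": 0, "wz": 0, "claw": 0.03}, {"dx": 0, "dy": 0, "dz": 0, "wx": 0, "wy": 0, "wz": 0, "claw": 0.0}, {"dx": 0, "dy": 0, "dz": 0, "wx": 0, "wy": 0, "wz": 0, "claw": 0.0}, {"dx": 0, "dy": 0, "dz": 0, "wx": 0, "wy": 0, "wz": 0, "claw": 0.0}, {"dx": 0, "dy": 0, "dz": 0, "wx": 0, "wy": 0, "wz": 0, "claw": 0.0}, {"dx": 0, "dy": 0, "dz": -0.04, "wx": 0, "wy": 0, "wz": 0, "claw": 0.0}, {"dx": 0, "dy": 0, "dz": -0.045, "wx": 0, "wy": 0, "wz": 0, "claw": 0.0}, {"dx": 0, "dy": 0, "dz": -0.045, "wx": 0, "wy": 0, "wz": 0, "claw": 0.0}, {"dx": 0, "dy": 0, "dz": -0.035, "wx": 0, "wy": 0, "wz": 0, "claw": 0.0}, {"dx": -0.001, "dy": 0.03, "dz": 0, "wx": 0, "wy": 0, "wz": 0, "claw": 0.0}, {"dx": -0.0014, "dy": 0.05, "dz": 0, "wx": 0, "wy": 0, "wz": 0, "claw": 0.0}, {"dx": -0.0014, "dy": 0.05, "dz": 0, "wx": 0, "wy": 0, "wz": 0, "claw": 0.0}, {"dx": -0.0014, "dy": 0.05, "dz": 0, "wx": 0, "wy": 0, "wz": 0, "claw": 0.0}]'

```text
t: 23.55
eef_pos: [0.5709, -0.0262, 0.2338]
tool_rot: [0.0, -0.013, 1.0, -0.0]
contact_force: [0.8, 0.3, -0.6]
gripper_width: 0.271
grasp_force: 39.4
```

drive_tool --increments '[{"dx": -0.0014, "dy": 0.05, "dz": 0, "wx": 0, "wy": 0, "wz": 0, "claw": 0.0}, {"dx": -0.0014, "dy": 0.05, "dz": 0, "wx": 0, "wy": 0, "wz": 0, "claw": 0.0}, {"dx": -0.0014, "dy": 0.05, "dz": 0, "wx": 0, "wy": 0, "wz": 0, "claw": 0.0}, {"dx": -0.0014, "dy": 0.05, "dz": 0, "wx": 0, "wy": 0, "wz": 0, "claw": 0.0}, {"dx": -0.001, "dy": 0.045, "dz": 0, "wx": 0, "wy": 0, "wz": 0, "claw": 0.0}, {"dx": -0.0005, "dy": 0.0295, "dz": 0, "wx": 0, "wy": 0, "wz": 0, "claw": 0.0}, {"dx": 0, "dy": 0, "dz": 0.03, "wx": 0, "wy": 0, "wz": 0, "claw": 0.0}, {"dx": 0, "dy": 0, "dz": 0.03, "wx": 0, "wy": 0, "wz": 0, "claw": 0.0}, {"dx": 0, "dy": 0, "dz": 0, "wx": 0, "wy": 0, "wz": 0, "claw": 0.0}, {"dx": 0, "dy": 0, "dz": 0, "wx": 0, "wy": 0, "wz": 0, "claw": 0.0}]'

```text
t: 24.8
eef_pos: [0.5713, 0.2473, 0.1747]
tool_rot: [0.0, -0.013, 1.0, 0.0]
contact_force: [-0.2, 0.1, -0.2]
gripper_width: 0.27
grasp_force: 39.4
```

```bash
python3 -c "
from h import *
go(.5717,.2471,.124,-178.5)"
```

```text
at [0.5713 0.2473 0.1747] yaw -178.46 tilt [0.05 0.05] shift [-0.0004 -0.0003  0.0507] | 0.051 wz 0.04 q7 0.66 t 24.8
```

drive_tool --increments '[{"dx": 0, "dy": 0, "dz": 0.015, "wx": 0, "wy": 0, "wz": 0, "claw": 0.0}, {"dx": 0, "dy": 0, "dz": 0.015, "wx": 0, "wy": 0, "wz": 0, "claw": 0.0}, {"dx": 0, "dy": 0, "dz": 0.012, "wx": 0, "wy": 0, "wz": 0, "claw": 0.0}, {"dx": 0, "dy": 0, "dz": 0.008, "wx": 0, "wy": 0, "wz": 0, "claw": 0.0}, {"dx": 0, "dy": 0, "dz": 0, "wx": 0, "wy": 0, "wz": 0, "claw": 0.0}, {"dx": 0, "dy": 0, "dz": 0, "wx": 0, "wy": 0, "wz": 0, "claw": 0.04}, {"dx": 0, "dy": 0, "dz": 0, "wx": 0, "wy": 0, "wz": 0, "claw": 0.04}, {"dx": 0, "dy": 0, "dz": 0, "wx": 0, "wy": 0, "wz": 0, "claw": 0.04}, {"dx": 0, "dy": 0, "dz": -0.03, "wx": 0, "wy": 0, "wz": 0, "claw": 0.04}, {"dx": 0, "dy": 0, "dz": -0.04, "wx": 0, "wy": 0, "wz": 0, "claw": 0.04}, {"dx": 0, "dy": 0, "dz": -0.04, "wx": 0, "wy": 0, "wz": 0, "claw": 0.04}]'

```text
t: 26.18
eef_pos: [0.5707, 0.2469, 0.2348]
tool_rot: [-0.0, -0.014, 1.0, -0.0]
contact_force: [0.3, -0.5, 0.4]
gripper_width: 0.467
grasp_force: 0.0
```

drive_tool --increments '[{"dx": -0.0088, "dy": -0.0501, "dz": 0, "wx": 0, "wy": 0, "wz": 0, "claw": 0.045}, {"dx": -0.0088, "dy": -0.0501, "dz": 0, "wx": 0, "wy": 0, "wz": 0, "claw": 0.045}, {"dx": -0.0088, "dy": -0.0501, "dz": 0, "wx": 0, "wy": 0, "wz": 0, "claw": 0.045}, {"dx": -0.0088, "dy": -0.0501, "dz": 0, "wx": 0, "wy": 0, "wz": 0, "claw": 0.045}, {"dx": -0.0088, "dy": -0.0501, "dz": 0, "wx": 0, "wy": 0, "wz": 0, "claw": 0.045}, {"dx": -0.0088, "dy": -0.0501, "dz": 0, "wx": 0, "wy": 0, "wz": 0, "claw": 0.045}, {"dx": -0.0088, "dy": -0.0501, "dz": 0, "wx": 0, "wy": 0, "wz": 0, "claw": 0.045}, {"dx": -0.0088, "dy": -0.0501, "dz": 0, "wx": 0, "wy": 0, "wz": 0, "claw": 0.045}, {"dx": 0, "dy": 0, "dz": 0.04, "wx": 0, "wy": 0, "wz": 0, "claw": 0.045}, {"dx": 0, "dy": 0, "dz": 0.035, "wx": 0, "wy": 0, "wz": 0, "claw": 0.045}, {"dx": 0, "dy": 0, "dz": 0, "wx": 0, "wy": 0, "wz": 0, "claw": 0.045}, {"dx": 0, "dy": 0, "dz": 0, "wx": 0, "wy": 0, "wz": 0, "claw": 0.045}]'

```text
t: 27.68
eef_pos: [0.6529, -0.1515, 0.1602]
tool_rot: [0.001, -0.014, 1.0, 0.0]
contact_force: [1.2, 0.4, 0.9]
gripper_width: 0.524
grasp_force: 0.0
```

```bash
python3 -c "
from b import *
go(.6525,-.1516,.07,-178.5); caps()"
```

```text
at [ 0.6529 -0.1515  0.1602] yaw -178.44 tilt [0.11 0.  ] shift [ 0.0006 -0.0001  0.0902] | 0.09 wz 0.06 q7 1.32 t 27.7
[412.  78.] 1022 [ 0.5585 -0.0493  0.0818] [558.7 -48.7] 12.4
[45. 92.] 918 [ 0.5735 -0.2956  0.0819] [ 573.4 -296.3] 12.3
[254. 209.] 787 [ 0.6528 -0.1514  0.0819] [ 653.2 -151.6] 11.9
[162. 221.] 704 [ 0.6645 -0.2192  0.0818] [ 664.9 -219.6] 12.0
[241. 305.] 529 [ 0.7365 -0.1595  0.0818] [ 737.2 -159.7] 12.1
```

drive_tool --increments '[{"dx": 0, "dy": 0, "dz": 0.04, "wx": 0, "wy": 0, "wz": 0, "claw": 0.045}, {"dx": 0, "dy": 0, "dz": 0.03, "wx": 0, "wy": 0, "wz": 0, "claw": 0.045}, {"dx": 0, "dy": 0, "dz": 0.02, "wx": 0, "wy": 0, "wz": 0, "claw": 0.045}, {"dx": 0, "dy": 0, "dz": 0, "wx": 0, "wy": 0, "wz": 0, "claw": 0.03}, {"dx": 0, "dy": 0, "dz": 0, "wx": 0, "wy": 0, "wz": 0, "claw": 0.0}, {"dx": 0, "dy": 0, "dz": 0, "wx": 0, "wy": 0, "wz": 0, "claw": 0.0}, {"dx": 0, "dy": 0, "dz": 0, "wx": 0, "wy": 0, "wz": 0, "claw": 0.0}, {"dx": 0, "dy": 0, "dz": 0, "wx": 0, "wy": 0, "wz": 0, "claw": 0.0}, {"dx": 0, "dy": 0, "dz": -0.04, "wx": 0, "wy": 0, "wz": 0, "claw": 0.0}, {"dx": 0, "dy": 0, "dz": -0.045, "wx": 0, "wy": 0, "wz": 0, "claw": 0.0}, {"dx": 0, "dy": 0, "dz": -0.045, "wx": 0, "wy": 0, "wz": 0, "claw": 0.0}, {"dx": 0, "dy": 0, "dz": -0.035, "wx": 0, "wy": 0, "wz": 0, "claw": 0.0}, {"dx": 0.0235, "dy": 0.0079, "dz": 0, "wx": 0, "wy": 0, "wz": 0, "claw": 0.0}, {"dx": 0.0235, "dy": 0.03, "dz": 0, "wx": 0, "wy": 0, "wz": 0, "claw": 0.0}, {"dx": 0.0235, "dy": 0.04, "dz": 0, "wx": 0, "wy": 0, "wz": 0, "claw": 0.0}, {"dx": 0, "dy": 0.05, "dz": 0, "wx": 0, "wy": 0, "wz": 0, "claw": 0.0}]'

```text
t: 29.72
eef_pos: [0.5763, -0.0263, 0.2334]
tool_rot: [-0.001, -0.012, 1.0, -0.001]
contact_force: [0.9, 0.8, -1.5]
gripper_width: 0.271
grasp_force: 39.5
```

drive_tool --increments '[{"dx": 0, "dy": 0.05, "dz": 0, "wx": 0, "wy": 0, "wz": 0, "claw": 0.0}, {"dx": 0, "dy": 0.05, "dz": 0, "wx": 0, "wy": 0, "wz": 0, "claw": 0.0}, {"dx": 0, "dy": 0.05, "dz": 0, "wx": 0, "wy": 0, "wz": 0, "claw": 0.0}, {"dx": 0, "dy": 0.04, "dz": 0, "wx": 0, "wy": 0, "wz": 0, "claw": 0.0}, {"dx": 0, "dy": 0.03, "dz": 0, "wx": 0, "wy": 0, "wz": 0, "claw": 0.0}, {"dx": 0, "dy": 0, "dz": 0.03, "wx": 0, "wy": 0, "wz": 0, "claw": 0.0}, {"dx": 0, "dy": 0, "dz": 0.03, "wx": 0, "wy": 0, "wz": 0, "claw": 0.0}, {"dx": 0, "dy": 0, "dz": 0, "wx": 0, "wy": 0, "wz": 0, "claw": 0.0}, {"dx": 0, "dy": 0, "dz": 0, "wx": 0, "wy": 0, "wz": 0, "claw": 0.0}]'

```text
t: 30.85
eef_pos: [0.5726, 0.1944, 0.1747]
tool_rot: [0.001, -0.013, 1.0, 0.0]
contact_force: [-0.1, 0.8, -1.7]
gripper_width: 0.271
grasp_force: 39.6
```

```bash
python3 -c "
from h import *
go(.5727,.1941,.124,-178.5)"
```

```text
at [0.5726 0.1944 0.1747] yaw -178.46 tilt [0.06 0.04] shift [-0.     -0.0004  0.0507] | 0.051 wz 0.04 q7 0.73 t 30.9
```

drive_tool --increments '[{"dx": 0, "dy": -0.0002, "dz": 0.015, "wx": 0, "wy": 0, "wz": 0, "claw": 0.0}, {"dx": 0, "dy": 0, "dz": 0.015, "wx": 0, "wy": 0, "wz": 0, "claw": 0.0}, {"dx": 0, "dy": 0, "dz": 0.012, "wx": 0, "wy": 0, "wz": 0, "claw": 0.0}, {"dx": 0, "dy": 0, "dz": 0.008, "wx": 0, "wy": 0, "wz": 0, "claw": 0.0}, {"dx": 0, "dy": 0, "dz": 0, "wx": 0, "wy": 0, "wz": 0, "claw": 0.0}, {"dx": 0, "dy": 0, "dz": 0, "wx": 0, "wy": 0, "wz": 0, "claw": 0.04}, {"dx": 0, "dy": 0, "dz": 0, "wx": 0, "wy": 0, "wz": 0, "claw": 0.04}, {"dx": 0, "dy": 0, "dz": 0, "wx": 0, "wy": 0, "wz": 0, "claw": 0.04}, {"dx": 0, "dy": 0, "dz": -0.03, "wx": 0, "wy": 0, "wz": 0, "claw": 0.04}, {"dx": 0, "dy": 0, "dz": -0.04, "wx": 0, "wy": 0, "wz": 0, "claw": 0.04}, {"dx": 0, "dy": 0, "dz": -0.04, "wx": 0, "wy": 0, "wz": 0, "claw": 0.04}]'

```text
t: 32.22
eef_pos: [0.572, 0.1938, 0.2348]
tool_rot: [-0.0, -0.014, 1.0, 0.0]
contact_force: [1.4, -0.6, 0.4]
gripper_width: 0.469
grasp_force: 0.0
```

drive_tool --increments '[{"dx": -0.0101, "dy": -0.052, "dz": 0, "wx": 0, "wy": 0, "wz": 0, "claw": 0.045}, {"dx": -0.0101, "dy": -0.052, "dz": 0, "wx": 0, "wy": 0, "wz": 0, "claw": 0.045}, {"dx": -0.0101, "dy": -0.052, "dz": 0, "wx": 0, "wy": 0, "wz": 0, "claw": 0.045}, {"dx": -0.0101, "dy": -0.052, "dz": 0, "wx": 0, "wy": 0, "wz": 0, "claw": 0.045}, {"dx": -0.0101, "dy": -0.052, "dz": 0, "wx": 0, "wy": 0, "wz": 0, "claw": 0.045}, {"dx": -0.0101, "dy": -0.052, "dz": 0, "wx": 0, "wy": 0, "wz": 0, "claw": 0.045}, {"dx": -0.0101, "dy": -0.052, "dz": 0, "wx": 0, "wy": 0, "wz": 0, "claw": 0.045}, {"dx": -0.0101, "dy": -0.052, "dz": 0, "wx": 0, "wy": 0, "wz": 0, "claw": 0.045}, {"dx": 0, "dy": 0, "dz": 0.04, "wx": 0, "wy": 0, "wz": 0, "claw": 0.045}, {"dx": 0, "dy": 0, "dz": 0.035, "wx": 0, "wy": 0, "wz": 0, "claw": 0.045}, {"dx": 0, "dy": 0, "dz": 0, "wx": 0, "wy": 0, "wz": 0, "claw": 0.045}, {"dx": 0, "dy": 0, "dz": 0, "wx": 0, "wy": 0, "wz": 0, "claw": 0.045}]'

```text
t: 33.72
eef_pos: [0.665, -0.2195, 0.1602]
tool_rot: [0.001, -0.014, 1.0, -0.0]
contact_force: [0.2, 0.1, 0.8]
gripper_width: 0.532
grasp_force: 0.0
```

```bash
python3 -c "
from b import *
go(.6645,-.2193,.07,-178.5); caps()"
```

```text
at [ 0.665  -0.2195  0.1602] yaw -178.44 tilt [ 0.11 -0.01] shift [0.0007 0.0003 0.0902] | 0.09 wz 0.06 q7 1.42 t 33.7
[502.  68.] 607 [ 0.5597 -0.0527  0.0816] [558.3 -49.8] 11.9
[140.  73.] 1065 [ 0.5734 -0.2957  0.0819] [ 573.5 -296.2] 12.1
[33. 96.] 881 [ 0.5877 -0.3733  0.0819] [ 587.6 -373.9] 12.2
[253. 209.] 779 [ 0.6647 -0.2196  0.0819] [ 665.1 -219.7] 11.9
```

drive_tool --increments '[{"dx": 0, "dy": 0, "dz": 0.04, "wx": 0, "wy": 0, "wz": 0, "claw": 0.045}, {"dx": 0, "dy": 0, "dz": 0.03, "wx": 0, "wy": 0, "wz": 0, "claw": 0.045}, {"dx": 0, "dy": 0, "dz": 0.02, "wx": 0, "wy": 0, "wz": 0, "claw": 0.045}, {"dx": 0, "dy": 0, "dz": 0, "wx": 0, "wy": 0, "wz": 0, "claw": 0.03}, {"dx": 0, "dy": 0, "dz": 0, "wx": 0, "wy": 0, "wz": 0, "claw": 0.0}, {"dx": 0, "dy": 0, "dz": 0, "wx": 0, "wy": 0, "wz": 0, "claw": 0.0}, {"dx": 0, "dy": 0, "dz": 0, "wx": 0, "wy": 0, "wz": 0, "claw": 0.0}, {"dx": 0, "dy": 0, "dz": 0, "wx": 0, "wy": 0, "wz": 0, "claw": 0.0}, {"dx": 0, "dy": 0, "dz": -0.04, "wx": 0, "wy": 0, "wz": 0, "claw": 0.0}, {"dx": 0, "dy": 0, "dz": -0.045, "wx": 0, "wy": 0, "wz": 0, "claw": 0.0}, {"dx": 0, "dy": 0, "dz": -0.045, "wx": 0, "wy": 0, "wz": 0, "claw": 0.0}, {"dx": 0, "dy": 0, "dz": -0.035, "wx": 0, "wy": 0, "wz": 0, "claw": 0.0}, {"dx": 0.0271, "dy": 0.013, "dz": 0, "wx": 0, "wy": 0, "wz": 0, "claw": 0.0}, {"dx": 0.0271, "dy": 0.03, "dz": 0, "wx": 0, "wy": 0, "wz": 0, "claw": 0.0}, {"dx": 0.0271, "dy": 0.04, "dz": 0, "wx": 0, "wy": 0, "wz": 0, "claw": 0.0}, {"dx": 0, "dy": 0.05, "dz": 0, "wx": 0, "wy": 0, "wz": 0, "claw": 0.0}]'

```text
t: 35.78
eef_pos: [0.5773, -0.0896, 0.2334]
tool_rot: [-0.001, -0.012, 1.0, -0.001]
contact_force: [0.4, 0.1, 0.1]
gripper_width: 0.27
grasp_force: 39.3
```

drive_tool --increments '[{"dx": 0, "dy": 0.05, "dz": 0, "wx": 0, "wy": 0, "wz": 0, "claw": 0.0}, {"dx": 0, "dy": 0.05, "dz": 0, "wx": 0, "wy": 0, "wz": 0, "claw": 0.0}, {"dx": 0, "dy": 0.05, "dz": 0, "wx": 0, "wy": 0, "wz": 0, "claw": 0.0}, {"dx": 0, "dy": 0.05, "dz": 0, "wx": 0, "wy": 0, "wz": 0, "claw": 0.0}, {"dx": 0, "dy": 0.03, "dz": 0, "wx": 0, "wy": 0, "wz": 0, "claw": 0.0}, {"dx": 0, "dy": 0, "dz": 0.03, "wx": 0, "wy": 0, "wz": 0, "claw": 0.0}, {"dx": 0, "dy": 0, "dz": 0.03, "wx": 0, "wy": 0, "wz": 0, "claw": 0.0}, {"dx": 0, "dy": 0, "dz": 0, "wx": 0, "wy": 0, "wz": 0, "claw": 0.0}, {"dx": 0, "dy": 0, "dz": 0, "wx": 0, "wy": 0, "wz": 0, "claw": 0.0}]'

```text
t: 36.9
eef_pos: [0.5736, 0.1412, 0.1747]
tool_rot: [0.001, -0.013, 1.0, 0.0]
contact_force: [-0.5, 0.9, -1.7]
gripper_width: 0.262
grasp_force: 39.4
```

```bash
python3 -c "
from h import *
go(.5739,.1411,.124,-178.5)"
```

```text
at [0.5736 0.1412 0.1747] yaw -178.46 tilt [0.06 0.04] shift [-0.0002 -0.0002  0.0507] | 0.051 wz 0.04 q7 0.81 t 36.9
```

drive_tool --increments '[{"dx": 0, "dy": 0, "dz": 0.015, "wx": 0, "wy": 0, "wz": 0, "claw": 0.0}, {"dx": 0, "dy": 0, "dz": 0.015, "wx": 0, "wy": 0, "wz": 0, "claw": 0.0}, {"dx": 0, "dy": 0, "dz": 0.012, "wx": 0, "wy": 0, "wz": 0, "claw": 0.0}, {"dx": 0, "dy": 0, "dz": 0.008, "wx": 0, "wy": 0, "wz": 0, "claw": 0.0}, {"dx": 0, "dy": 0, "dz": 0, "wx": 0, "wy": 0, "wz": 0, "claw": 0.0}, {"dx": 0, "dy": 0, "dz": 0, "wx": 0, "wy": 0, "wz": 0, "claw": 0.04}, {"dx": 0, "dy": 0, "dz": 0, "wx": 0, "wy": 0, "wz": 0, "claw": 0.04}, {"dx": 0, "dy": 0, "dz": 0, "wx": 0, "wy": 0, "wz": 0, "claw": 0.04}, {"dx": 0, "dy": 0, "dz": -0.03, "wx": 0, "wy": 0, "wz": 0, "claw": 0.04}, {"dx": 0, "dy": 0, "dz": -0.04, "wx": 0, "wy": 0, "wz": 0, "claw": 0.04}, {"dx": 0, "dy": 0, "dz": -0.04, "wx": 0, "wy": 0, "wz": 0, "claw": 0.04}]'

```text
t: 38.28
eef_pos: [0.573, 0.1408, 0.2348]
tool_rot: [-0.0, -0.014, 1.0, 0.0]
contact_force: [0.1, -0.1, 0.1]
gripper_width: 0.464
grasp_force: 0.0
```

drive_tool --increments '[{"dx": 0.0013, "dy": -0.0486, "dz": 0, "wx": 0, "wy": 0, "wz": 0, "claw": 0.045}, {"dx": 0.0013, "dy": -0.0486, "dz": 0, "wx": 0, "wy": 0, "wz": 0, "claw": 0.045}, {"dx": 0.0013, "dy": -0.0486, "dz": 0, "wx": 0, "wy": 0, "wz": 0, "claw": 0.045}, {"dx": 0.0013, "dy": -0.0486, "dz": 0, "wx": 0, "wy": 0, "wz": 0, "claw": 0.045}, {"dx": 0.0013, "dy": -0.0486, "dz": 0, "wx": 0, "wy": 0, "wz": 0, "claw": 0.045}, {"dx": 0.0013, "dy": -0.0486, "dz": 0, "wx": 0, "wy": 0, "wz": 0, "claw": 0.045}, {"dx": 0.0013, "dy": -0.0486, "dz": 0, "wx": 0, "wy": 0, "wz": 0, "claw": 0.045}, {"dx": 0.0013, "dy": -0.0486, "dz": 0, "wx": 0, "wy": 0, "wz": 0, "claw": 0.045}, {"dx": 0.0013, "dy": -0.0486, "dz": 0, "wx": 0, "wy": 0, "wz": 0, "claw": 0.045}, {"dx": 0, "dy": 0, "dz": 0.04, "wx": 0, "wy": 0, "wz": 0, "claw": 0.045}, {"dx": 0, "dy": 0, "dz": 0.035, "wx": 0, "wy": 0, "wz": 0, "claw": 0.045}, {"dx": 0, "dy": 0, "dz": 0, "wx": 0, "wy": 0, "wz": 0, "claw": 0.045}, {"dx": 0, "dy": 0, "dz": 0, "wx": 0, "wy": 0, "wz": 0, "claw": 0.045}]'

```text
t: 39.9
eef_pos: [0.5741, -0.2966, 0.1601]
tool_rot: [0.001, -0.014, 1.0, -0.0]
contact_force: [0.9, -0.6, 0.3]
gripper_width: 0.528
grasp_force: 0.0
```

```bash
python3 -c "
from b import *
go(.573,-.296,.07,-178.5); caps()"
```

```text
at [ 0.5741 -0.2966  0.1601] yaw -178.44 tilt [ 0.1  -0.02] shift [0.0012 0.0007 0.0901] | 0.09 wz 0.06 q7 1.56 t 39.9
[172. 183.] 817 [ 0.5561 -0.3552  0.0819] [ 556.3 -355.3] 12.2
[254. 207.] 779 [ 0.5726 -0.2964  0.082 ] [ 573.1 -296.4] 11.9
[393. 376.] 196 [ 0.7375 -0.1614  0.0817] [ 737.  -159.2] 12.6
```

The knock has happened: bottle c is now at (0.556, −0.355), still standing, and the f grasp stays clear of it.

drive_tool --increments '[{"dx": 0.001, "dy": 0.0002, "dz": 0.04, "wx": 0, "wy": 0, "wz": 0, "claw": 0.042}, {"dx": 0, "dy": 0, "dz": 0.03, "wx": 0, "wy": 0, "wz": 0, "claw": 0.042}, {"dx": 0, "dy": 0, "dz": 0.02, "wx": 0, "wy": 0, "wz": 0, "claw": 0.042}, {"dx": 0, "dy": 0, "dz": 0, "wx": 0, "wy": 0, "wz": 0, "claw": 0.03}, {"dx": 0, "dy": 0, "dz": 0, "wx": 0, "wy": 0, "wz": 0, "claw": 0.0}, {"dx": 0, "dy": 0, "dz": 0, "wx": 0, "wy": 0, "wz": 0, "claw": 0.0}, {"dx": 0, "dy": 0, "dz": 0, "wx": 0, "wy": 0, "wz": 0, "claw": 0.0}, {"dx": 0, "dy": 0, "dz": 0, "wx": 0, "wy": 0, "wz": 0, "claw": 0.0}, {"dx": 0, "dy": 0, "dz": -0.04, "wx": 0, "wy": 0, "wz": 0, "claw": 0.0}, {"dx": 0, "dy": 0, "dz": -0.045, "wx": 0, "wy": 0, "wz": 0, "claw": 0.0}, {"dx": 0, "dy": 0, "dz": -0.045, "wx": 0, "wy": 0, "wz": 0, "claw": 0.0}, {"dx": 0, "dy": 0, "dz": -0.035, "wx": 0, "wy": 0, "wz": 0, "claw": 0.0}, {"dx": -0.0014, "dy": 0.0293, "dz": 0, "wx": 0, "wy": 0, "wz": 0, "claw": 0.0}, {"dx": -0.0014, "dy": 0.045, "dz": 0, "wx": 0, "wy": 0, "wz": 0, "claw": 0.0}, {"dx": -0.0014, "dy": 0.05, "dz": 0, "wx": 0, "wy": 0, "wz": 0, "claw": 0.0}, {"dx": -0.0014, "dy": 0.05, "dz": 0, "wx": 0, "wy": 0, "wz": 0, "claw": 0.0}]'

```text
t: 41.95
eef_pos: [0.5728, -0.1207, 0.2337]
tool_rot: [0.0, -0.013, 1.0, -0.0]
contact_force: [-0.2, 1.1, -1.5]
gripper_width: 0.268
grasp_force: 39.5
```

drive_tool --increments '[{"dx": -0.0014, "dy": 0.05, "dz": 0, "wx": 0, "wy": 0, "wz": 0, "claw": 0.0}, {"dx": -0.0014, "dy": 0.05, "dz": 0, "wx": 0, "wy": 0, "wz": 0, "claw": 0.0}, {"dx": -0.0014, "dy": 0.05, "dz": 0, "wx": 0, "wy": 0, "wz": 0, "claw": 0.0}, {"dx": -0.0014, "dy": 0.04, "dz": 0, "wx": 0, "wy": 0, "wz": 0, "claw": 0.0}, {"dx": -0.0012, "dy": 0.02, "dz": 0, "wx": 0, "wy": 0, "wz": 0, "claw": 0.0}, {"dx": 0, "dy": 0, "dz": 0.03, "wx": 0, "wy": 0, "wz": 0, "claw": 0.0}, {"dx": 0, "dy": 0, "dz": 0.03, "wx": 0, "wy": 0, "wz": 0, "claw": 0.0}, {"dx": 0, "dy": 0, "dz": 0, "wx": 0, "wy": 0, "wz": 0, "claw": 0.0}, {"dx": 0, "dy": 0, "dz": 0, "wx": 0, "wy": 0, "wz": 0, "claw": 0.0}]'

```text
t: 43.08
eef_pos: [0.5749, 0.0876, 0.1745]
tool_rot: [0.001, -0.013, 1.0, 0.0]
contact_force: [0.6, 0.0, -0.6]
gripper_width: 0.272
grasp_force: 39.5
```

```bash
python3 -c "
from h import *
go(.5751,.0881,.124,-178.5)"
```

```text
at [0.5749 0.0876 0.1745] yaw -178.51 tilt [0.06 0.01] shift [-0.0001  0.0005  0.0505] | 0.051 wz -0.01 q7 0.9 t 43.1
```

drive_tool --increments '[{"dx": 0, "dy": 0.0005, "dz": 0.015, "wx": 0, "wy": 0, "wz": 0, "claw": 0.0}, {"dx": 0, "dy": 0, "dz": 0.015, "wx": 0, "wy": 0, "wz": 0, "claw": 0.0}, {"dx": 0, "dy": 0, "dz": 0.012, "wx": 0, "wy": 0, "wz": 0, "claw": 0.0}, {"dx": 0, "dy": 0, "dz": 0.008, "wx": 0, "wy": 0, "wz": 0, "claw": 0.0}, {"dx": 0, "dy": 0, "dz": 0, "wx": 0, "wy": 0, "wz": 0, "claw": 0.0}, {"dx": 0, "dy": 0, "dz": 0, "wx": 0, "wy": 0, "wz": 0, "claw": 0.04}, {"dx": 0, "dy": 0, "dz": 0, "wx": 0, "wy": 0, "wz": 0, "claw": 0.04}, {"dx": 0, "dy": 0, "dz": 0, "wx": 0, "wy": 0, "wz": 0, "claw": 0.04}, {"dx": 0, "dy": 0, "dz": -0.03, "wx": 0, "wy": 0, "wz": 0, "claw": 0.04}, {"dx": 0, "dy": 0, "dz": -0.04, "wx": 0, "wy": 0, "wz": 0, "claw": 0.04}, {"dx": 0, "dy": 0, "dz": -0.04, "wx": 0, "wy": 0, "wz": 0, "claw": 0.04}]'

```text
t: 44.45
eef_pos: [0.574, 0.0884, 0.2348]
tool_rot: [-0.0, -0.014, 1.0, 0.0]
contact_force: [-0.2, -1.0, 0.0]
gripper_width: 0.47
grasp_force: 0.0
```

drive_tool --increments '[{"dx": 0.0034, "dy": -0.0492, "dz": 0, "wx": 0, "wy": 0, "wz": 0, "claw": 0.045}, {"dx": 0.0034, "dy": -0.0492, "dz": 0, "wx": 0, "wy": 0, "wz": 0, "claw": 0.045}, {"dx": 0.0034, "dy": -0.0492, "dz": 0, "wx": 0, "wy": 0, "wz": 0, "claw": 0.045}, {"dx": 0.0034, "dy": -0.0492, "dz": 0, "wx": 0, "wy": 0, "wz": 0, "claw": 0.045}, {"dx": 0.0034, "dy": -0.0492, "dz": 0, "wx": 0, "wy": 0, "wz": 0, "claw": 0.045}, {"dx": 0.0034, "dy": -0.0492, "dz": 0, "wx": 0, "wy": 0, "wz": 0, "claw": 0.045}, {"dx": 0.0034, "dy": -0.0492, "dz": 0, "wx": 0, "wy": 0, "wz": 0, "claw": 0.045}, {"dx": 0.0034, "dy": -0.0492, "dz": 0, "wx": 0, "wy": 0, "wz": 0, "claw": 0.045}, {"dx": 0.0034, "dy": -0.0492, "dz": 0, "wx": 0, "wy": 0, "wz": 0, "claw": 0.045}, {"dx": 0, "dy": 0, "dz": 0.04, "wx": 0, "wy": 0, "wz": 0, "claw": 0.045}, {"dx": 0, "dy": 0, "dz": 0.035, "wx": 0, "wy": 0, "wz": 0, "claw": 0.045}, {"dx": 0, "dy": 0, "dz": 0, "wx": 0, "wy": 0, "wz": 0, "claw": 0.045}, {"dx": 0, "dy": 0, "dz": 0, "wx": 0, "wy": 0, "wz": 0, "claw": 0.045}]'

```text
t: 46.08
eef_pos: [0.5565, -0.3549, 0.1601]
tool_rot: [0.001, -0.014, 1.0, -0.0]
contact_force: [0.4, 0.4, -0.3]
gripper_width: 0.527
grasp_force: 0.0
```

```bash
python3 -c "
from b import *
go(.556,-.3553,.07,-178.5); caps()"
```

```text
at [ 0.5565 -0.3549  0.1601] yaw -178.44 tilt [ 0.1  -0.03] shift [ 0.0006 -0.0003  0.0901] | 0.09 wz 0.06 q7 1.66 t 46.1
[253. 208.] 778 [ 0.556  -0.3555  0.0819] [ 556.5 -355.7] 11.9
```

drive_tool --increments '[{"dx": 0, "dy": -0.0005, "dz": 0.04, "wx": 0, "wy": 0, "wz": 0, "claw": 0.045}, {"dx": 0, "dy": 0, "dz": 0.03, "wx": 0, "wy": 0, "wz": 0, "claw": 0.045}, {"dx": 0, "dy": 0, "dz": 0.02, "wx": 0, "wy": 0, "wz": 0, "claw": 0.045}, {"dx": 0, "dy": 0, "dz": 0, "wx": 0, "wy": 0, "wz": 0, "claw": 0.03}, {"dx": 0, "dy": 0, "dz": 0, "wx": 0, "wy": 0, "wz": 0, "claw": 0.0}, {"dx": 0, "dy": 0, "dz": 0, "wx": 0, "wy": 0, "wz": 0, "claw": 0.0}, {"dx": 0, "dy": 0, "dz": 0, "wx": 0, "wy": 0, "wz": 0, "claw": 0.0}, {"dx": 0, "dy": 0, "dz": 0, "wx": 0, "wy": 0, "wz": 0, "claw": 0.0}, {"dx": 0, "dy": 0, "dz": -0.04, "wx": 0, "wy": 0, "wz": 0, "claw": 0.0}, {"dx": 0, "dy": 0, "dz": -0.045, "wx": 0, "wy": 0, "wz": 0, "claw": 0.0}, {"dx": 0, "dy": 0, "dz": -0.045, "wx": 0, "wy": 0, "wz": 0, "claw": 0.0}, {"dx": 0, "dy": 0, "dz": -0.035, "wx": 0, "wy": 0, "wz": 0, "claw": 0.0}, {"dx": -0.0033, "dy": 0.03, "dz": 0, "wx": 0, "wy": 0, "wz": 0, "claw": 0.0}, {"dx": -0.0033, "dy": 0.045, "dz": 0, "wx": 0, "wy": 0, "wz": 0, "claw": 0.0}, {"dx": -0.0033, "dy": 0.05, "dz": 0, "wx": 0, "wy": 0, "wz": 0, "claw": 0.0}, {"dx": -0.0033, "dy": 0.05, "dz": 0, "wx": 0, "wy": 0, "wz": 0, "claw": 0.0}]'

```text
t: 48.12
eef_pos: [0.5638, -0.1787, 0.2336]
tool_rot: [0.0, -0.013, 1.0, -0.0]
contact_force: [1.5, 0.4, -1.4]
gripper_width: 0.269
grasp_force: 39.6
```

drive_tool --increments '[{"dx": -0.0033, "dy": 0.05, "dz": 0, "wx": 0, "wy": 0, "wz": 0, "claw": 0.0}, {"dx": -0.0033, "dy": 0.05, "dz": 0, "wx": 0, "wy": 0, "wz": 0, "claw": 0.0}, {"dx": -0.0033, "dy": 0.05, "dz": 0, "wx": 0, "wy": 0, "wz": 0, "claw": 0.0}, {"dx": -0.0033, "dy": 0.04, "dz": 0, "wx": 0, "wy": 0, "wz": 0, "claw": 0.0}, {"dx": -0.0038, "dy": 0.0253, "dz": 0, "wx": 0, "wy": 0, "wz": 0, "claw": 0.0}, {"dx": 0, "dy": 0, "dz": 0.03, "wx": 0, "wy": 0, "wz": 0, "claw": 0.0}, {"dx": 0, "dy": 0, "dz": 0.03, "wx": 0, "wy": 0, "wz": 0, "claw": 0.0}, {"dx": 0, "dy": 0, "dz": 0, "wx": 0, "wy": 0, "wz": 0, "claw": 0.0}, {"dx": 0, "dy": 0, "dz": 0, "wx": 0, "wy": 0, "wz": 0, "claw": 0.0}]'

```text
t: 49.25
eef_pos: [0.5758, 0.0358, 0.1747]
tool_rot: [0.001, -0.013, 1.0, 0.0]
contact_force: [0.9, 0.1, -0.6]
gripper_width: 0.267
grasp_force: 39.6
```

```bash
python3 -c "
from h import *
go(.5762,.0351,.124,-178.5)"
```

```text
at [0.5758 0.0358 0.1747] yaw -178.46 tilt [0.07 0.02] shift [-0.0003 -0.0007  0.0507] | 0.051 wz 0.04 q7 1.0 t 49.2
```

Place it, then back off to x≈0.45 and inspect.

drive_tool --increments '[{"dx": 0, "dy": -0.0007, "dz": 0.015, "wx": 0, "wy": 0, "wz": 0, "claw": 0.0}, {"dx": 0, "dy": 0, "dz": 0.015, "wx": 0, "wy": 0, "wz": 0, "claw": 0.0}, {"dx": 0, "dy": 0, "dz": 0.012, "wx": 0, "wy": 0, "wz": 0, "claw": 0.0}, {"dx": 0, "dy": 0, "dz": 0.008, "wx": 0, "wy": 0, "wz": 0, "claw": 0.0}, {"dx": 0, "dy": 0, "dz": 0, "wx": 0, "wy": 0, "wz": 0, "claw": 0.0}, {"dx": 0, "dy": 0, "dz": 0, "wx": 0, "wy": 0, "wz": 0, "claw": 0.04}, {"dx": 0, "dy": 0, "dz": 0, "wx": 0, "wy": 0, "wz": 0, "claw": 0.04}, {"dx": 0, "dy": 0, "dz": 0, "wx": 0, "wy": 0, "wz": 0, "claw": 0.04}, {"dx": 0, "dy": 0, "dz": -0.03, "wx": 0, "wy": 0, "wz": 0, "claw": 0.04}, {"dx": 0, "dy": 0, "dz": -0.04, "wx": 0, "wy": 0, "wz": 0, "claw": 0.04}, {"dx": 0, "dy": 0, "dz": -0.05, "wx": 0, "wy": 0, "wz": 0, "claw": 0.04}, {"dx": 0, "dy": -0.05, "dz": -0.02, "wx": 0, "wy": 0, "wz": 0, "claw": 0.04}, {"dx": 0, "dy": -0.05, "dz": 0, "wx": 0, "wy": 0, "wz": 0, "claw": 0.04}, {"dx": 0, "dy": -0.05, "dz": 0, "wx": 0, "wy": 0, "wz": 0, "claw": 0.04}, {"dx": 0, "dy": -0.05, "dz": 0, "wx": 0, "wy": 0, "wz": 0, "claw": 0.04}, {"dx": 0, "dy": 0, "dz": 0, "wx": 0, "wy": 0, "wz": 0, "claw": 0.04}, {"dx": 0, "dy": 0, "dz": 0, "wx": 0, "wy": 0, "wz": 0, "claw": 0.04}]'

```text
t: 51.38
eef_pos: [0.5806, -0.1645, 0.2637]
tool_rot: [0.0, -0.014, 1.0, 0.0]
contact_force: [-0.2, 0.1, 0.2]
gripper_width: 0.467
grasp_force: 0.0
```

Run:
```python
from h import *
p,W,n,M=snap("top"); z=W[...,2]
m=(p.min(-1)>170)&(z>.125)&(z<.145)
n_,l,s,c=cv2.connectedComponentsWithStats(m.astype(np.uint8))
for i in range(1,n_):
    if s[i,4]>30: print(c[i].round(),s[i,4],W[l==i].mean(0).round(4))
p2,W,*_=snap("scene")
a=cv2.resize(p[120:280,60:310],(750,480))
b=cv2.resize(p2[140:310,250:450],(565,480))
save(np.hstack([a,b]),"f.png",k=0.6)
```

```text
[224. 194.] 74 [0.5734 0.0363 0.1356]
[159. 195.] 76 [0.5707 0.1949 0.1356]
[181. 195.] 75 [0.5711 0.1422 0.1361]
[202. 195.] 70 [0.5717 0.0899 0.1358]
[116. 196.] 72 [0.569  0.3003 0.1363]
[138. 196.] 75 [0.5687 0.2478 0.1356]
```

View pics/f.png

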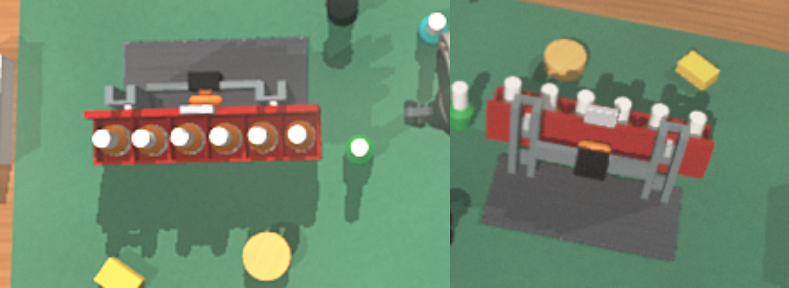

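All six bottles stand upright on the cell floors, with cap tops at 0.136. The carrier is at home height with the latch out, and the tin, block, spool and look-alikes haven't moved.

```bash
python3 -c "
from station import *
print(hand_in())"
```

```text
the job is handed in; nothing more can be done
None
```

The carrier is hung and latched in the upper slots, all six dye bottles stand upright one to a cell, and the job is handed in; no pass/fail result came back.

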